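Change over the media bottles in the block heater

ROBOT

A 6-joint arm with a two-finger parallel gripper is mounted at the origin on a cart in front of the work surface, level with it; the furniture and walls round the work are solid. World frame = base frame: x ahead of the robot, y to its left, z up, the work surface at z = 0. Lengths are in m, angles in rad, forces in N, time in s.
With the tool pointing down it reaches from about 0.25 to 0.775 m from the base axis. Payload 8.9 kg.
Tool frame: the origin (TCP) lies at the very end of the fingers, on their centre line; the grasp point (between the pads) lies 19 mm behind it; z points along the fingers, y is the line along which they close (so a half turn about z gives the same grasp; the last joint's range is limited). The gripper opens to 85 mm and grips with 20 to 120 N. Pads are 22 mm wide; open, the fingers measure 114 mm over their backs; the gripper's body (76 mm by 85 mm) begins 54 mm behind the grasp point. The pads swing forward as they close: fully open they stand 13 mm farther back than shut.
Start: joints at [0.964, 0.291, -0.153, 1.127, 0, 1.431], TCP at [0.237, 0.469, 0.231] pointing down, gripper open.
Joint ranges: [-2.52, 2.52], [-0.91, 1.74], [-1.3, 1.37], [-1.96, 2.02], [-1.52, 1.47], [-3.14, 3.14]. Speed limits (rad/s): [2.22, 2.22, 2.79, 3.14, 3.14, 3.14].

INTERFACE

Orientations are given as a unit quaternion [w, x, y, z].
In Python, from station import r, get_image, camera_model gives the robot as it stands.
- The arm moves only by the tool move_arm, never from a script. Its argument "moves" is a list of rows, each an object with "xyz": the shift along the tool's x, y, z in mm, a list of three; "delta_rot": the turn, a rotation vector about the tool's x, y, z in degrees, a list of three; "grip": the closure, from -1 (fully open) to 1 (shut), so that 0 is half open. In form: [{"xyz": [x, y, z], "delta_rot": [rx, ry, rz], "grip": grip}, ...]. A call has 1 to 20 rows; each row shifts and turns the commanded pose from where the row before left it, along the tool's axes as they then stand; what a row does not reach is not made up. A row lasts 1/10 s, in which the tool goes at most 50 mm and 8.59 degrees, less where a joint would pass 70% of its speed; a pose out of reach is approached as far as the arm can. A call is refused whole if a number of a shift passes 50 or a number of a turn 8.59, either way. A call with a gripper value outside its range is refused whole. The fingers move at their own pace and stop on an object; the grip force is fixed at half the most. Time passes only in rows, so rows that do not move let the fingers close. It gives the time, the measured TCP pose, the force, the opening and the grip force at its end, in the units of the state.
- r.read_state(): the state, without advancing time (a new reading comes with each control period).
- get_image(name): name is "scene" or "side" or "wrist"; returns the picture (480x640x3 uint8, red, green, blue); there is no depth.
- camera_model(name): a dict with "intrinsics" (3x3 intrinsics, pixels), "k1" (the pictures are not rectified: a ray, as slopes to the right and down, at radius r is drawn at 1 + k1 r^2 times it, then the intrinsics apply), "rvec" (rotation vector, rad) and "tvec" (3), from world to camera coordinates, as OpenCV has them. Camera axes: x right, y down, z forward; pixel columns grow to the right and rows downward; lengths in m; the calibration is good to about 2 mm. A picture is of the moment at which its call begins: read the wrist's pose just before it. camera_model takes no time and is no camera call; for the wrist camera it gives the pose at the moment of the call.
- r.hand_in(): hands the job in; it is judged then, once.
The state is a dict: "time_s": time; "joint_positions": joint angles; "joint_vel": joint speeds; "effort": joint torques, N m; "tool_pos": TCP position; "eef_rot": TCP orientation; "ft_force": force on the tool from outside, world axes, zero at the start; "moment": the same for the moment, N m; "opening": opening from 0.0 (shut) to 1.0 (fully open); "grip_force": force on a finger pad.
Only numpy, scipy, OpenCV 4.12 (cv2) and the standard library are available. Lean on these libraries where they do the work, as an engineer would, in place of code of your own. Each camera call takes 0.05 s, during which the arm holds its last target. There are 200 camera calls.

TASK

One bottle has finished melting in the block heater and has its cap loose: screw that cap fully tight while the bottle is still in its well, before lifting it, then stand the bottle upright in the middle of the cork mat. Stand every fresh bottle from the bench fully down in a heater well of its own and unscrew its cap by a good half turn so that it can vent (the caps are captive and stay on). Only when all that is done, turn the heater's dial to the medium dot; leave the flask, the dishes and the tube rack where they are.

Things in the scene. Friction and masses are not known exactly. Their poses are not given: they have to be found in the camera images.
- heater: Dry block heater, fixed, 196 mm deep (x), 290 mm wide (y). Origin at the centre of its underside, x to its back, z up. Front: deck 50 mm high with the dial. Back (x -5 to 95 mm): aluminium block, top 70 mm high, three square wells in a row along y, 88 mm apart, each 61 mm square, 35 mm deep, sides along heater x and y, mouth chamfered.
- well_left (a point): Centre of the floor of the heater's left (heater +y) well, 35 mm above the bench; axes as the heater's. A bottle stands in it when its origin is here.
- well_mid (a point): Centre of the floor of the heater's middle well, 35 mm above the bench; axes as the heater's. A bottle stands in it when its origin is here.
- well_right (a point): Centre of the floor of the heater's right (heater -y) well, 35 mm above the bench; axes as the heater's. A bottle stands in it when its origin is here.
- selector (a joint): Dial on the heater's deck: black bar knob, white pointer line at one end, upright axis. Grows clockwise from above; detents: 0 = short line (off), 0.785 = small dot, 1.571 = medium dot, 2.356 = large dot; it snaps into the nearest; takes about 0.1 N m. Pointer's direction in the heater's frame, anticlockwise from +x: 1.178 minus the joint value.
- selector_grip (a point): On the dial's axis, at the middle of its grip bar: 40 mm long along the pointer, 12 mm thick, from 13 mm below to 8 mm above this point over a 46 mm round skirt; the deck lies 21 mm below. Take the pointer's direction from the joint value.
- fresh_1: The first fresh media bottle, on the bench left of the heater, cap tight; may be absent (None). White, 56 mm square, 78 mm high to the shoulder, 0.34 kg; the cap (can carry the bottle) spans 92 to 118 mm, up to 3 mm more when loose. Origin at the centre of its underside, z up, x and y square to its faces. On the bench or mat it turns with its cap; in a well it cannot.
- fresh_1_cap (a joint): Captive screw cap of the first fresh bottle: grey, ribbed, 44 mm across, 26 mm high. 0 = fully tight (stop); grows as it is unscrewed, anticlockwise from above, climbing 0.7 mm per rad; a ring stops it at 4.2 rad, it never comes off. Friction 0.2 N m. The dark ridge on top points to the bottle's +x (small nub on the shoulder) when tight.
- fresh_2: The second fresh media bottle, on the bench left of the heater, cap tight; may be absent (None). White, 56 mm square, 78 mm high to the shoulder, 0.34 kg; the cap (can carry the bottle) spans 92 to 118 mm, up to 3 mm more when loose. Origin at the centre of its underside, z up, x and y square to its faces. On the bench or mat it turns with its cap; in a well it cannot.
- fresh_2_cap (a joint): Captive screw cap of the second fresh bottle: grey, ribbed, 44 mm across, 26 mm high. 0 = fully tight (stop); grows as it is unscrewed, anticlockwise from above, climbing 0.7 mm per rad; a ring stops it at 4.2 rad, it never comes off. Friction 0.2 N m. The dark ridge on top points to the bottle's +x (small nub on the shoulder) when tight.
- fresh_3: The third fresh media bottle, on the bench left of the heater, cap tight; may be absent (None). White, 56 mm square, 78 mm high to the shoulder, 0.34 kg; the cap (can carry the bottle) spans 92 to 118 mm, up to 3 mm more when loose. Origin at the centre of its underside, z up, x and y square to its faces. On the bench or mat it turns with its cap; in a well it cannot.
- fresh_3_cap (a joint): Captive screw cap of the third fresh bottle: grey, ribbed, 44 mm across, 26 mm high. 0 = fully tight (stop); grows as it is unscrewed, anticlockwise from above, climbing 0.7 mm per rad; a ring stops it at 4.2 rad, it never comes off. Friction 0.2 N m. The dark ridge on top points to the bottle's +x (small nub on the shoulder) when tight.
- done_left: The finished bottle if in the left end well, cap loose (one of done_left, done_right is absent: None). White, 56 mm square, 78 mm high to the shoulder, 0.34 kg; the cap (can carry the bottle) spans 92 to 118 mm, up to 3 mm more when loose. Origin at the centre of its underside, z up, x and y square to its faces. On the bench or mat it turns with its cap; in a well it cannot.
- done_left_cap (a joint): Captive screw cap of the finished bottle in the left end well: grey, ribbed, 44 mm across, 26 mm high. 0 = fully tight (stop); grows as it is unscrewed, anticlockwise from above, climbing 0.7 mm per rad; a ring stops it at 4.2 rad, it never comes off. Friction 0.2 N m. The dark ridge on top points to the bottle's +x (small nub on the shoulder) when tight.
- done_right: The finished bottle if in the right end well, cap loose (one of done_left, done_right is absent: None). White, 56 mm square, 78 mm high to the shoulder, 0.34 kg; the cap (can carry the bottle) spans 92 to 118 mm, up to 3 mm more when loose. Origin at the centre of its underside, z up, x and y square to its faces. On the bench or mat it turns with its cap; in a well it cannot.
- done_right_cap (a joint): Captive screw cap of the finished bottle in the right end well: grey, ribbed, 44 mm across, 26 mm high. 0 = fully tight (stop); grows as it is unscrewed, anticlockwise from above, climbing 0.7 mm per rad; a ring stops it at 4.2 rad, it never comes off. Friction 0.2 N m. The dark ridge on top points to the bottle's +x (small nub on the shoulder) when tight.
- cork_mat: Round cork mat fixed on the bench right of the heater, 180 mm across, 8 mm thick. Origin at the centre of its underside; its top is 8 mm above the bench.
- flask: Bystander: conical glass flask, 80 mm across, 116 mm high, behind the heater. Origin at the centre of its underside.
- petri_2: Bystander: upper one of two stacked round lidded dishes, 91 mm across, 16 mm high, behind the heater. Origin at the centre of its underside.
- microtube_rack: Bystander: green rack of small tubes, 80 x 120 x 47 mm, right of the heater, beyond the cork mat. Origin at the centre of its underside.
Not all that is in view belongs to the job. Leave any green or red look-alike of the done_right alone.

How it is judged:
On the way, in this order (a step that is already met when the one before it is completed fails the run):
1. the finished bottle's cap is screwed tight (value of joint each of done_left_cap, done_right_cap below 0.2 rad), for 0.2 s.
2. the finished bottle stands closed on the mat, and every fresh bottle stands down in a well with its cap loosened (all of step 1 and (distance between fresh_1 and well_left below 0.012 m or distance between fresh_1 and well_mid below 0.012 m or distance between fresh_1 and well_right below 0.012 m) and angle between each of fresh_1, fresh_2, fresh_3's own z axis and vertical below 0.12 rad and value of joint each of fresh_1_cap, fresh_2_cap, fresh_3_cap above 2.7 rad and (distance between fresh_2 and well_left below 0.012 m or distance between fresh_2 and well_mid below 0.012 m or distance between fresh_2 and well_right below 0.012 m) and (distance between fresh_3 and well_left below 0.012 m or distance between fresh_3 and well_mid below 0.012 m or distance between fresh_3 and well_right below 0.012 m) and horizontal distance between each of done_left, done_right and cork_mat below 0.068 m and z of done_left in the frame of cork_mat between 0.004 and 0.014 m and angle between each of done_left, done_right's own z axis and vertical below 0.1 rad and z of done_right in the frame of cork_mat between 0.004 and 0.014 m), for 0.2 s.
3. the dial is set to the medium dot (value of joint selector between 1.42 and 1.72 rad), for 0.3 s.
At the end, for the whole second after the job is handed in: Finished bottle: cap within 0.2 rad of tight, upright on the mat within 68 mm of its centre. Every fresh bottle: upright in a well, origin within 12 mm of the floor centre, cap unscrewed over 2.7 rad. Dial within 0.15 rad of the medium dot. All at rest (all of step 2 and all of step 3 and linear speed of each of fresh_1, fresh_2, fresh_3, done_left, done_right below 0.02 m/s); the robot touches nothing.
It fails at once if the finished bottle is lifted out of its well with its cap still loose ((z of done_left in the frame of heater above 0.055 m and value of joint done_left_cap above 0.4 rad) or (z of done_right in the frame of heater above 0.055 m and value of joint done_right_cap above 0.4 rad)).
It fails at once if the flask, the dishes or the tube rack is pushed away or knocked over (distance of any of flask, petri_2, microtube_rack from where it was at the start of the episode above 0.03 m).
Of fresh_1, fresh_2, fresh_3 only 2 to 3 are there at a start; the rules pass over those that are not, and their reading is None.
Of done_left, done_right only 1 to 1 are there at a start; the rules pass over those that are not, and their reading is None.
At some moment in a run one of fresh_1, fresh_2, fresh_3 may be knocked a few centimetres aside while the robot is not near it.
Once in a run the grip may slacken for a moment while it holds something.
It also fails if it takes over 210 s, if anything falls off the work surface, if the arm or the gripper's body presses on something with over 40 N, if the wrist force passes 120 N, or if a joint passes its speed limit or range.

## Working session

There is one attempt and no reset: what is moved stays moved. The work goes in short steps, Python scripts to look and compute and a tool call to move; the robot and the scene stay as the last step left them, time stands still between calls to the robot, and variables do not carry over. Pictures are saved under pics/ and viewed, at most 14 in all, crops included, and the job is handed in when it is done.

Besides the shell and the picture viewer there is one more tool, called by a JSON object that holds its "method" and its "body", one argument or row to a line. move_arm: Moves the arm, as the interface text tells. Its arguments: {"type":"object","properties":{"moves":{"type":"array"}},"required":["moves"]}

```bash
mkdir -p pics; ls
python3 - <<'E'
from station import r,get_image,camera_model
import cv2,numpy as np
s=r.read_state(); print(s)
for n in("scene","side","wrist"):
    im=get_image(n); cv2.imwrite(f"pics/{n}0.png",im[:,:,::-1]); m=camera_model(n); print(n,m)
E
```

```text
pics
{'time_s': 0.0, 'joint_positions': array([ 9.63719618e-01,  2.91271171e-01, -1.54157816e-01,  1.12669293e+00,
       -1.41195957e-05,  1.43148566e+00]), 'joint_vel': array([-0.00048133,  0.00012082,  0.00056834, -0.00087284, -0.00016671,
        0.00081595]), 'effort': array([ 1.54772606e-03, -5.37146151e+01,  3.31367397e+01,  1.61311944e-02,
        6.98733189e-06, -1.13528651e-05]), 'tool_pos': array([0.23646364, 0.46822451, 0.23072529]), 'eef_rot': array([-2.35076096e-04,  2.31756508e-01,  9.72773602e-01, -6.19749190e-04]), 'ft_force': array([-0.70213095,  0.041197  ,  0.39548209]), 'moment': array([-0.05614453,  0.07458007,  0.04165918]), 'grip_force': 0.0, 'opening': 0.9994380686964237}
scene {'intrinsics': array([[491.85527198,   0.        , 332.9693559 ],
       [  0.        , 491.85527198, 246.59131262],
       [  0.        ,   0.        ,   1.        ]]), 'k1': -0.039026011986676094, 'rvec': array([ 1.93711585, -1.12635501,  0.56453422]), 'tvec': array([-0.33954136,  0.35301458,  1.15182352])}
side {'intrinsics': array([[573.89395078,   0.        , 318.99184725],
       [  0.        , 573.89395078, 240.70110449],
       [  0.        ,   0.        ,   1.        ]]), 'k1': -0.15777102444240113, 'rvec': array([ 2.5049983 ,  0.48199844, -0.12751733]), 'tvec': array([-0.51071609, -0.17179253,  2.08024706])}
wrist {'intrinsics': array([[398.24806055,   0.        , 317.47960823],
       [  0.        , 398.24806055, 235.58104399],
       [  0.        ,   0.        ,   1.        ]]), 'k1': -0.07477422434901869, 'rvec': array([-2.44389702, -1.5038472 , -0.23059284]), 'tvec': array([-0.52356297, -0.03942007,  0.37927518])}
```

View pics/scene0.png

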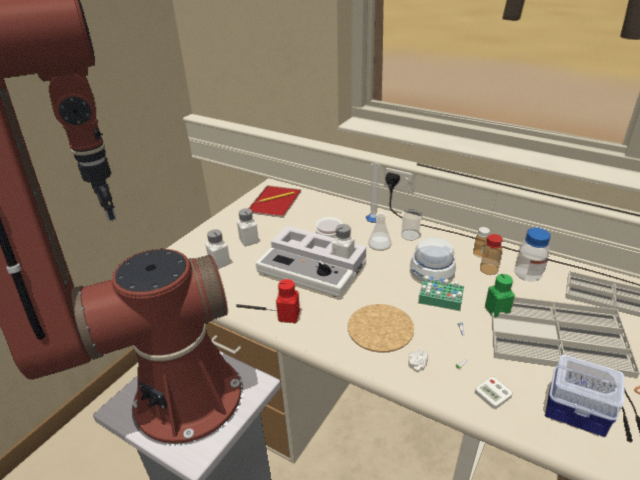

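View pics/side0.png

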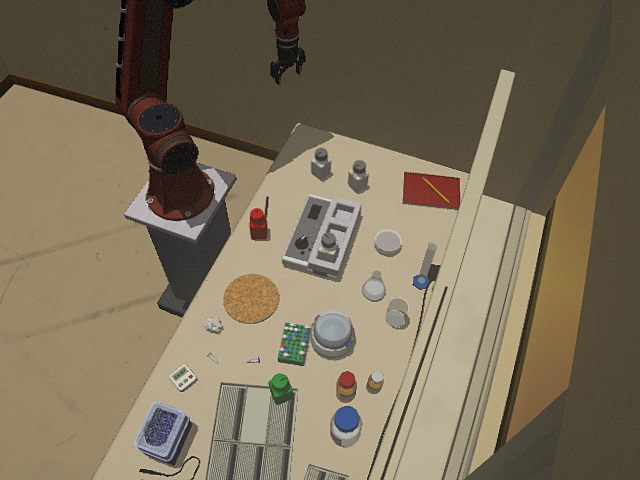

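View pics/wrist0.png

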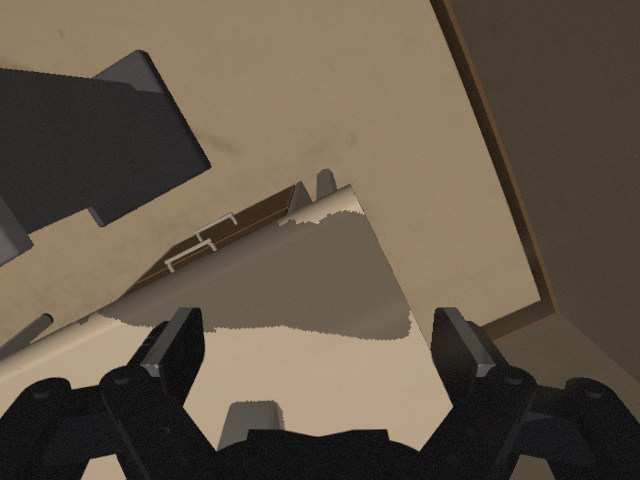

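Scene: two fresh white bottles with grey caps near (217,248) and (246,227), a finished white bottle in the heater's right well near (343,240), mat at (381,327), flask (380,232), green rack/board (441,293). In the side view the same bottles are at (321,163), (358,176) and (328,246). The red one (287,300) and green one (500,295) are look-alikes, to be left alone. The wrist view shows only the floor and the bench's edge.

```bash
cat > h.py <<'E'
import numpy as np,cv2
from station import r,get_image,camera_model
from scipy.spatial.transform import Rotation as R
def ray(m,uv):
    p=(np.array(uv,float)-m["intrinsics"][:2,2])/np.diag(m["intrinsics"])[:2]; q=p.copy()
    for _ in range(20): q=p/(1+m["k1"]*(q@q))
    Rm=cv2.Rodrigues(m["rvec"])[0]; return -Rm.T@m["tvec"], Rm.T@np.array([q[0],q[1],1])
def plane(m,uv,z):
    c,d=ray(m,uv); return c+d*(z-c[2])/d[2]
def two(m1,a,m2,b):
    c1,d1=ray(m1,a);c2,d2=ray(m2,b); s=np.linalg.lstsq(np.c_[d1,-d2],c2-c1,rcond=None)[0]
    p,q=c1+d1*s[0],c2+d2*s[1]; return (p+q)/2,np.linalg.norm(p-q)
def proj(m,X):
    p=cv2.Rodrigues(m["rvec"])[0]@np.array(X)+m["tvec"];x=p[:2]/p[2];return np.diag(m["intrinsics"])[:2]*x*(1+m["k1"]*(x@x))+m["intrinsics"][:2,2]
def q2R(q): return R.from_quat([q[1],q[2],q[3],q[0]])
np.set_printoptions(precision=4,suppress=True)
E
python3 - <<'E'
from h import *
a,b=camera_model("scene"),camera_model("side")
for n,p,q,z in(("f1",(215,234),(321,153),.118),("f2",(246,212),(359,166),.118),("done",(344,229),(329,239),.155),("mat",(381,327),(251,298),.008),("dial",(325,268),(302,243),.07),("red",(288,285),(258,214),.118),("flask",(380,247),(373,292),0)):
    print(n,*two(a,p,b,q),plane(a,p,z)[:2],plane(b,q,z)[:2])
s=r.read_state(); T=q2R(s["eef_rot"]).as_matrix(); print(T)
m=camera_model("wrist"); c,d=ray(m,m["intrinsics"][:2,2]); print("cam in tool",T.T@(c-s["tool_pos"]),"axis in tool",T.T@d, T.T@cv2.Rodrigues(m["rvec"])[0].T)
bg=cv2.imread("pics/side0.png")[130:300,230:420]; cv2.imwrite("pics/sidec.png",cv2.resize(bg,None,fx=3.5,fy=3.5,interpolation=cv2.INTER_CUBIC))
E
```

```text
f1 [0.4426 0.2849 0.1106] 0.0007087127779196629 [0.4344 0.2758] [0.4449 0.2789]
f2 [0.5896 0.2781 0.1129] 0.0021530148439367607 [0.5838 0.2737] [0.5911 0.2722]
done [ 0.6108 -0.0777  0.1466] 0.0023991469482895294 [ 0.5987 -0.0855] [ 0.6124 -0.0817]
mat [ 0.4286 -0.293   0.0015] 0.0023281098500006355 [ 0.422  -0.2969] [ 0.4305 -0.2947]
dial [ 0.5148 -0.0681  0.06  ] 0.0009560019580024026 [ 0.504  -0.0744] [ 0.5175 -0.0748]
red [ 0.3496 -0.0506  0.11  ] 0.005241402126556679 [ 0.3406 -0.0598] [ 0.3519 -0.0527]
flask [ 0.7853 -0.1181 -0.0121] 0.0043760943609738355 [ 0.7682 -0.1277] [ 0.7863 -0.1224]
[[-0.8926  0.4509 -0.0006]
 [ 0.4509  0.8926 -0.0008]
 [ 0.0002 -0.001  -1.    ]]
cam in tool [ 0.0772 -0.0005 -0.1414] axis in tool [-0.303  -0.0011  0.953 ] [[-0.     -0.953  -0.303 ]
 [ 1.      0.0003 -0.0011]
 [ 0.0011 -0.303   0.953 ]]
```

View pics/sidec.png

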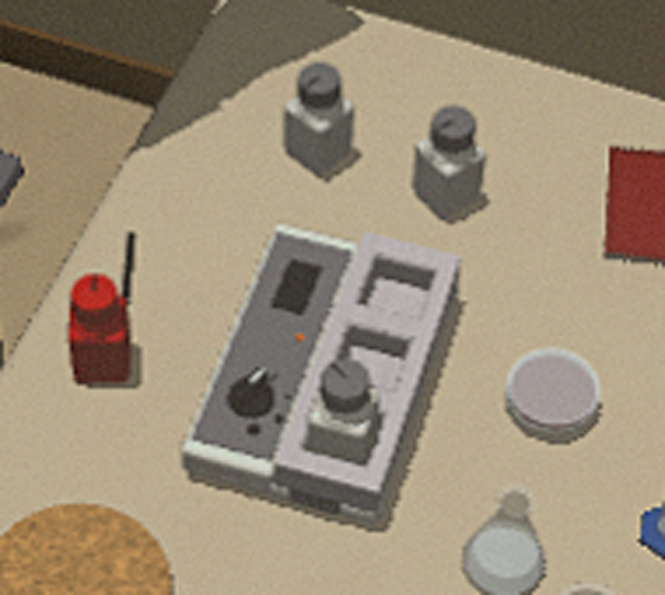

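The crop confirms it: the done bottle is white with a grey cap, in the right well at crop (343,420). Red (98,330) differs in colour. The dishes are at (552,390) and the flask at (505,545). Next I move over the heater for a wrist view.

{"method": "move_arm", "body": {
  "moves": [
    {"xyz": [-34, -20, -3], "delta_rot": [0, 0, 0], "grip": -1},
    {"xyz": [-34, -20, -3], "delta_rot": [0, 0, 0], "grip": -1},
    {"xyz": [-34, -20, -3], "delta_rot": [0, 0, 0], "grip": -1},
    {"xyz": [-34, -20, -3], "delta_rot": [0, 0, 0], "grip": -1},
    {"xyz": [-34, -20, -3], "delta_rot": [0, 0, 0], "grip": -1},
    {"xyz": [-34, -20, -3], "delta_rot": [0, 0, 0], "grip": -1},
    {"xyz": [-34, -20, -3], "delta_rot": [0, 0, 0], "grip": -1},
    {"xyz": [-34, -20, -3], "delta_rot": [0, 0, 0], "grip": -1},
    {"xyz": [-34, -20, -3], "delta_rot": [0, 0, 0], "grip": -1},
    {"xyz": [-34, -20, -3], "delta_rot": [0, 0, 0], "grip": -1},
    {"xyz": [-34, -20, -3], "delta_rot": [0, 0, 0], "grip": -1},
    {"xyz": [-34, -20, -3], "delta_rot": [0, 0, 0], "grip": -1},
    {"xyz": [-34, -20, -3], "delta_rot": [0, 0, 0], "grip": -1},
    {"xyz": [-34, -20, -3], "delta_rot": [0, 0, 0], "grip": -1},
    {"xyz": [0, 0, 0], "delta_rot": [0, 0, -6.7], "grip": -1},
    {"xyz": [0, 0, 0], "delta_rot": [0, 0, -6.7], "grip": -1},
    {"xyz": [0, 0, 0], "delta_rot": [0, 0, -6.7], "grip": -1},
    {"xyz": [0, 0, 0], "delta_rot": [0, 0, -6.7], "grip": -1},
    {"xyz": [0, 0, 0], "delta_rot": [0, 0, 0], "grip": -1},
    {"xyz": [0, 0, 0], "delta_rot": [0, 0, 0], "grip": -1}
  ]
}}

```text
time_s: 2.15
tool_pos: [0.5352, 0.0041, 0.2731]
eef_rot: [-0.0, 0.002, 1.0, 0.0]
ft_force: [-0.3, -0.6, 0.8]
opening: 1.002
grip_force: 0.0
```

Run:
```python
from h import *
s=r.read_state(); m=camera_model("wrist"); im=get_image("wrist")
cv2.imwrite("pics/w1.png",im[:,:,::-1]); np.save("w1.npy",m,allow_pickle=True); print(s["tool_pos"],q2R(s["eef_rot"]).as_matrix(),s["joint_positions"])
```

```text
[0.5352 0.0041 0.2731] [[-1.      0.0034 -0.0004]
 [ 0.0034  1.      0.    ]
 [ 0.0004  0.     -1.    ]] [-0.129   0.2917 -0.0417  1.2378 -0.     -0.1256]
```

View pics/w1.png

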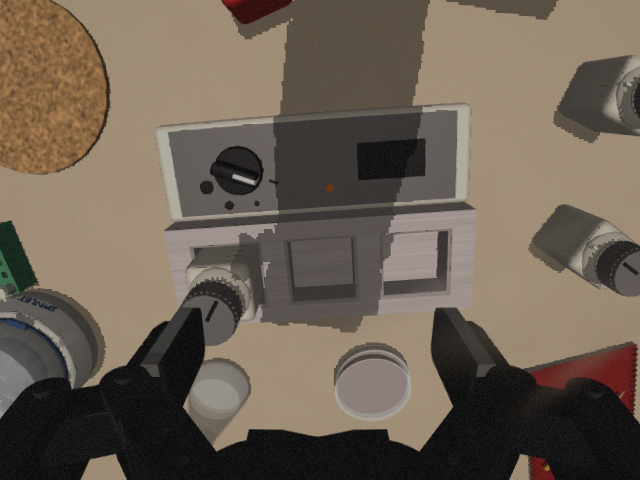

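The wrist view shows: done bottle cap at (212,315), mid well mouth (288–356, 239–302), left well (383–450, 231–293), dial at (238,172) with its pointer toward +y, and the two fresh bottles at right, with caps at (625,268) and (640,95). I'll enlarge the wells and cap in one composite.

Run:
```python
from h import *
im=cv2.imread("pics/w1.png")
a=cv2.resize(im[195:355,160:490],None,fx=2.4,fy=2.4,interpolation=cv2.INTER_CUBIC)
b=cv2.resize(im[275:350,175:250],(215,215),interpolation=cv2.INTER_CUBIC)
b=cv2.convertScaleAbs(b,alpha=2)
c=cv2.resize(im[225:300,565:640],(215,215),interpolation=cv2.INTER_CUBIC)
d=cv2.resize(im[140:220,190:290],(269,215),interpolation=cv2.INTER_CUBIC)
o=np.zeros((600,800,3),np.uint8);o[:a.shape[0],:a.shape[1]]=a;o[385:,:215]=b;o[385:,220:435]=c;o[385:,440:709]=d
cv2.imwrite("pics/c1.png",o)
```

```text
(no output)
```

View pics/c1.png

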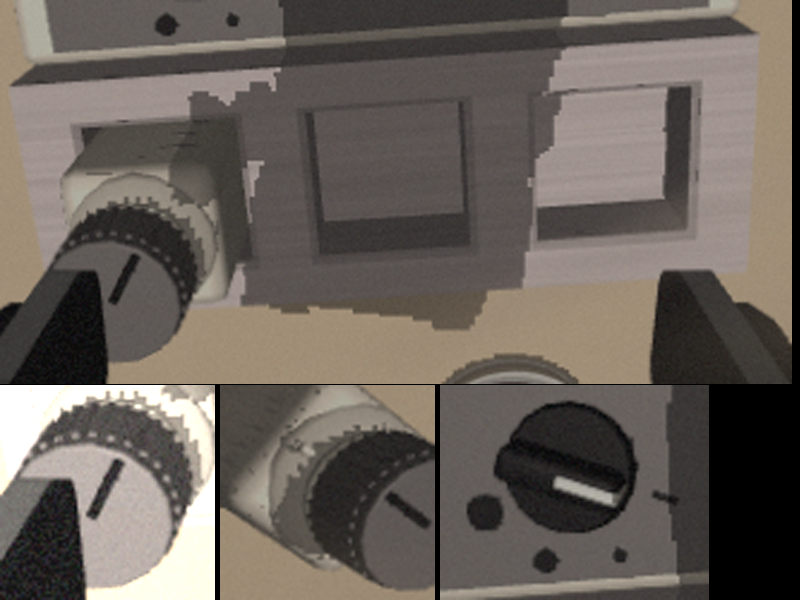

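In the composite: block top corners are at (12,86), (757,34), (745,268), and the mid well mouth at (298,110), (470,97), (477,247), (315,262). The done cap's ridge points up-right and the fresh cap's ridge points up-left toward its nub. The dial pointer is at the off line.

Run:
```python
from h import *
m=np.load("w1.npy",allow_pickle=True).item()
P=lambda u,v,z:plane(m,(u/2.4+160,v/2.4+195),z)[:2]
B=[P(12,86,.07),P(757,34,.07),P(745,268,.07)]; print("block",*B,np.linalg.norm(B[1]-B[0]),np.linalg.norm(B[2]-B[1]))
M=[P(*p,.07) for p in((298,110),(470,97),(477,247),(315,262))]; print("mid",np.mean(M,0),[np.linalg.norm(M[i]-M[i-1]) for i in range(4)])
L=[P(*p,.07) for p in((530,94),(702,82),(695,238),(535,248))]; print("left",np.mean(L,0),[np.linalg.norm(L[i]-L[i-1]) for i in range(4)])
y=B[0]-B[1]; y=-y/np.linalg.norm(y); x=np.array([y[1],-y[0]]); print("hy",y,"hx",x,"yaw",np.degrees(np.arctan2(x[1],x[0])))
fm=(B[0]+B[1])/2; print("wells mid from block",fm+x*.05)
# edges yaw
print([np.degrees(np.arctan2(*(a-b)[::-1])) for a,b in((M[1],M[0]),(M[2],M[3]),(L[1],L[0]),(L[2],L[3]),(B[2],B[1]),(M[3],M[0]),(M[2],M[1]))])
Z=.155
c=plane(m,(175+95/2.867,275+(515-385)/2.867),Z); e=plane(m,(207.4,321.4),Z); f=plane(m,(217.6,301.2),Z)
print("done cap",c,"ridge",e,f,np.degrees(np.arctan2(*(f-e)[1::-1])))
print("dial",plane(m,(237,170),.06))
Q=lambda u,v:plane(m,(565+(u-220)/2.867,225+(v-385)/2.867),.118)
print("f2 ridge",Q(430,525),Q(388,494),np.degrees(np.arctan2(*(Q(388,494)-Q(430,525))[1::-1])))
```

```text
block [ 0.562  -0.1364] [0.5426 0.1452] [0.6403 0.1521] 0.2823367281562072 0.09798521895159665
mid [0.6012 0.0076] [np.float64(0.0644527187147067), np.float64(0.06542576183043082), np.float64(0.06295934042127563), np.float64(0.06512292665872946)]
left [0.596  0.0956] [np.float64(0.06470766530119801), np.float64(0.06561097038974832), np.float64(0.06538148469389243), np.float64(0.06444055726693156)]
hy [-0.0689  0.9976] hx [0.9976 0.0689] yaw 3.953554516815095
wells mid from block [0.6022 0.0079]
[np.float64(94.35848137778285), np.float64(95.67315807984156), np.float64(93.99437983042606), np.float64(93.39669369549874), np.float64(4.009943415423183), np.float64(4.366969637598285), np.float64(4.075975902385708)]
done cap [ 0.6057 -0.078   0.155 ] ridge [ 0.6066 -0.0786  0.155 ] [ 0.5899 -0.0696  0.155 ] 151.436890746816
dial [ 0.5086 -0.0686  0.06  ]
f2 ridge [0.587  0.2769 0.118 ] [0.5768 0.2604 0.118 ] -121.48130717115336
```

Everything matches the given sizes: wells are 88 mm apart and heater yaw is about 4°. I move over the done cap with the wrist wound back for tightening.

{"method": "move_arm", "body": {
  "moves": [
    {"xyz": [-24, -27.7, 0], "delta_rot": [0, 0, 0], "grip": -1},
    {"xyz": [-24, -27.7, 0], "delta_rot": [0, 0, 0], "grip": -1},
    {"xyz": [-23, -27.6, 0], "delta_rot": [0, 0, 0], "grip": -1},
    {"xyz": [0, 0, 0], "delta_rot": [0, 0, -8.5], "grip": -1},
    {"xyz": [0, 0, 0], "delta_rot": [0, 0, -8.5], "grip": -1},
    {"xyz": [0, 0, 0], "delta_rot": [0, 0, -8.5], "grip": -1},
    {"xyz": [0, 0, 0], "delta_rot": [0, 0, -8.5], "grip": -1},
    {"xyz": [0, 0, 0], "delta_rot": [0, 0, -8.5], "grip": -1},
    {"xyz": [0, 0, 0], "delta_rot": [0, 0, -8.5], "grip": -1},
    {"xyz": [0, 0, 0], "delta_rot": [0, 0, -8.5], "grip": -1},
    {"xyz": [0, 0, 0], "delta_rot": [0, 0, -8.5], "grip": -1},
    {"xyz": [0, 0, 0], "delta_rot": [0, 0, -8.5], "grip": -1},
    {"xyz": [0, 0, 0], "delta_rot": [0, 0, -8.5], "grip": -1},
    {"xyz": [0, 0, 0], "delta_rot": [0, 0, -8.5], "grip": -1},
    {"xyz": [0, 0, 0], "delta_rot": [0, 0, -8.5], "grip": -1},
    {"xyz": [0, 0, 0], "delta_rot": [0, 0, -8.5], "grip": -1},
    {"xyz": [0, 0, 0], "delta_rot": [0, 0, 0], "grip": -1},
    {"xyz": [0, 0, 0], "delta_rot": [0, 0, 0], "grip": -1}
  ]
}}

```text
time_s: 4.0
tool_pos: [0.6063, -0.0789, 0.2732]
eef_rot: [0.0, 0.82, -0.572, -0.0]
ft_force: [0.4, 0.0, 0.6]
opening: 1.001
grip_force: 0.0
```

Run:
```python
from h import *
s=r.read_state(); m=camera_model("wrist"); im=get_image("wrist")
cv2.imwrite("pics/w2.png",im[:,:,::-1]); np.save("w2.npy",m,allow_pickle=True); print(s["tool_pos"],q2R(s["eef_rot"]).as_matrix(),s["joint_positions"])
print("cap expected at",proj(m,(.6067,-.079,.155)))
```

```text
[ 0.6063 -0.0789  0.2732] [[ 0.3449 -0.9387 -0.0001]
 [-0.9387 -0.3449  0.    ]
 [-0.0001  0.0001 -1.    ]] [-0.2489  0.4446  0.1841  1.3104  0.     -2.1718]
cap expected at [316.4556 229.3163]
```

View pics/w2.png

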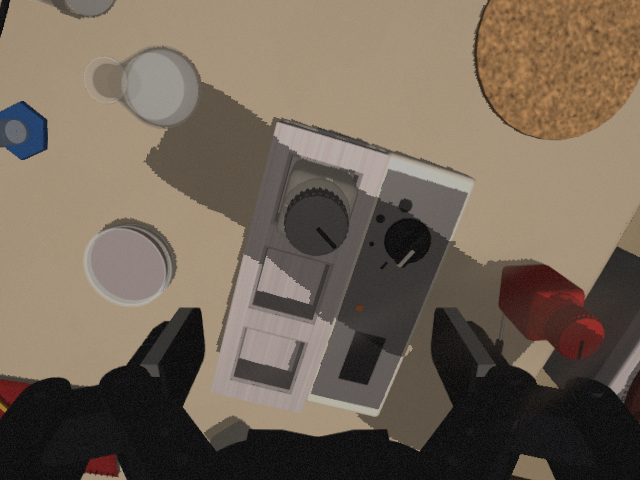

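The cap disc is centred at (317,223), about 3 mm toward image-up from expected. The ridge points to (336,247), and the mat, flask and dish are clear of the gripper. I descend and grip.

{"method": "move_arm", "body": {
  "moves": [
    {"xyz": [3, 0, 30], "delta_rot": [0, 0, 0], "grip": -1},
    {"xyz": [0, 0, 35], "delta_rot": [0, 0, 0], "grip": -1},
    {"xyz": [0, 0, 35], "delta_rot": [0, 0, 0], "grip": -1},
    {"xyz": [0, 0, 30], "delta_rot": [0, 0, 0], "grip": -1},
    {"xyz": [0, 0, 20], "delta_rot": [0, 0, 0], "grip": -1},
    {"xyz": [0, 0, 0], "delta_rot": [0, 0, 0], "grip": 1},
    {"xyz": [0, 0, 0], "delta_rot": [0, 0, 0], "grip": 1},
    {"xyz": [0, 0, 0], "delta_rot": [0, 0, 0], "grip": 1},
    {"xyz": [0, 0, 0], "delta_rot": [0, 0, 0], "grip": 1},
    {"xyz": [0, 0, 0], "delta_rot": [0, 0, 0], "grip": 1},
    {"xyz": [0, 0, 0], "delta_rot": [0, 0, 0], "grip": 1},
    {"xyz": [0, 0, 0], "delta_rot": [0, 0, 0], "grip": 1},
    {"xyz": [0, 0, 0], "delta_rot": [0, 0, 0], "grip": 1}
  ]
}}

```text
time_s: 5.35
tool_pos: [0.6085, -0.082, 0.1249]
eef_rot: [-0.001, 0.822, -0.57, 0.001]
ft_force: [-0.5, 0.9, 7.3]
opening: 0.496
grip_force: 60.4
```

{"method": "move_arm", "body": {
  "moves": [
    {"xyz": [0, 0, 0.1], "delta_rot": [0, 0, 8], "grip": 1},
    {"xyz": [0, 0, 0.1], "delta_rot": [0, 0, 8], "grip": 1},
    {"xyz": [0, 0, 0.1], "delta_rot": [0, 0, 8], "grip": 1},
    {"xyz": [0, 0, 0.1], "delta_rot": [0, 0, 8], "grip": 1},
    {"xyz": [0, 0, 0.1], "delta_rot": [0, 0, 8], "grip": 1},
    {"xyz": [0, 0, 0.1], "delta_rot": [0, 0, 8], "grip": 1},
    {"xyz": [0, 0, 0], "delta_rot": [0, 0, 0], "grip": 1}
  ]
}}

```text
time_s: 6.05
tool_pos: [0.6074, -0.0819, 0.1243]
eef_rot: [0.0, -0.517, 0.856, -0.0]
ft_force: [-3.9, 0.2, 10.6]
opening: 0.498
grip_force: 60.9
```

```bash
python3 -c "
from h import *
s=r.read_state();print(s['moment'],s['ft_force'],s['tool_pos'],s['joint_positions'],s['grip_force'])"
```

```text
[-0.0444  0.8752 -0.0708] [-3.8841  0.1714 10.5553] [ 0.6074 -0.0819  0.1243] [-0.2531  0.5288 -0.0773  0.9638 -0.0004 -1.3386] 60.881427526474
```

{"method": "move_arm", "body": {
  "moves": [
    {"xyz": [0, 0, 0.1], "delta_rot": [0, 0, 8], "grip": 1},
    {"xyz": [0, 0, 0.1], "delta_rot": [0, 0, 8], "grip": 1},
    {"xyz": [0, 0, 0.1], "delta_rot": [0, 0, 8], "grip": 1},
    {"xyz": [0, 0, 0.1], "delta_rot": [0, 0, 8], "grip": 1},
    {"xyz": [0, 0, 0.1], "delta_rot": [0, 0, 8], "grip": 1}
  ]
}}

```text
time_s: 6.55
tool_pos: [0.607, -0.081, 0.1238]
eef_rot: [0.0, -0.192, 0.981, 0.001]
ft_force: [-6.7, 4.7, 13.4]
opening: 0.496
grip_force: 61.0
```

```bash
python3 -c "
from h import *
s=r.read_state();print(s['moment'],s['ft_force'],s['tool_pos'],s['joint_positions'],s['grip_force'])"
```

```text
[1.0954 1.3394 0.1662] [-6.6962  4.7028 13.3827] [ 0.607  -0.081   0.1238] [-0.2525  0.529  -0.0783  0.9635  0.0012 -0.6399] 61.039329171180725
```

{"method": "move_arm", "body": {
  "moves": [
    {"xyz": [0, 0, 0.1], "delta_rot": [0, 0, 8], "grip": 1},
    {"xyz": [0, 0, 0], "delta_rot": [0, 0, 8], "grip": 1},
    {"xyz": [0, 0, 0.1], "delta_rot": [0, 0, 8], "grip": 1},
    {"xyz": [0, 0, 0], "delta_rot": [0, 0, 8], "grip": 1},
    {"xyz": [0, 0, 0.1], "delta_rot": [0, 0, 8], "grip": 1},
    {"xyz": [0, 0, 0], "delta_rot": [0, 0, 8], "grip": 1},
    {"xyz": [0, 0, 0], "delta_rot": [0, 0, 8], "grip": 1}
  ]
}}

```text
time_s: 7.25
tool_pos: [0.6073, -0.08, 0.1235]
eef_rot: [0.0, 0.29, 0.957, 0.001]
ft_force: [-4.1, 9.1, 11.7]
opening: 0.501
grip_force: 60.9
```

```bash
python3 -c "
from h import *
s=r.read_state();print(s['moment'],s['ft_force'],s['tool_pos'],s['joint_positions'],s['grip_force'])"
```

```text
[1.9725 0.8416 0.1924] [-4.1228  9.0554 11.727 ] [ 0.6073 -0.08    0.1235] [-0.2519  0.5292 -0.0787  0.9626  0.003   0.3375] 60.94930171966553
```

{"method": "move_arm", "body": {
  "moves": [
    {"xyz": [0, 0, 0], "delta_rot": [0, 0, 5], "grip": 1},
    {"xyz": [0, 0, 0], "delta_rot": [0, 0, 5], "grip": 1}
  ]
}}

```text
time_s: 7.45
tool_pos: [0.6075, -0.0799, 0.1235]
eef_rot: [0.0, 0.372, 0.928, 0.002]
ft_force: [-3.4, 9.6, 11.8]
opening: 0.499
grip_force: 61.0
```

```bash
python3 -c "
from h import *
s=r.read_state();print(s['moment'],s['ft_force'],s['tool_pos'],s['joint_positions'],s['grip_force'])"
```

```text
[2.3511 0.7733 0.6713] [-3.3681  9.6092 11.8203] [ 0.6075 -0.0799  0.1235] [-0.2518  0.5294 -0.0785  0.9624  0.0033  0.5099] 60.9719055891037
```

The moment jumped, so the stop is reached, as predicted at about 147°. A bit more turn to confirm.

{"method": "move_arm", "body": {
  "moves": [
    {"xyz": [0, 0, 0], "delta_rot": [0, 0, 5], "grip": 1},
    {"xyz": [0, 0, 0], "delta_rot": [0, 0, 0], "grip": 1},
    {"xyz": [0, 0, 0], "delta_rot": [0, 0, 0], "grip": 1}
  ]
}}

```text
time_s: 7.75
tool_pos: [0.6077, -0.08, 0.1233]
eef_rot: [0.0, 0.41, 0.912, 0.001]
ft_force: [-2.7, 7.4, 9.6]
opening: 0.499
grip_force: 61.0
```

```bash
python3 -c "
from h import *
s=r.read_state();print(s['moment'],s['ft_force'],s['tool_pos'],s['joint_positions'],s['grip_force'])"
```

```text
[1.6561 0.4977 1.2109] [-2.7399  7.4215  9.6096] [ 0.6077 -0.08    0.1233] [-0.2516  0.5296 -0.0785  0.9619  0.0027  0.5924] 61.01978302001953
```

{"method": "move_arm", "body": {
  "moves": [
    {"xyz": [0, 0, 0], "delta_rot": [0, 0, -4], "grip": 1},
    {"xyz": [0, 0, -8], "delta_rot": [0, 0, 0], "grip": 1},
    {"xyz": [0, 0, -12], "delta_rot": [0, 0, 0], "grip": 1},
    {"xyz": [0, 0, -15], "delta_rot": [0, 0, 0], "grip": 1},
    {"xyz": [0, 0, -15], "delta_rot": [0, 0, 0], "grip": 1},
    {"xyz": [0, 0, -5], "delta_rot": [0, 0, 0], "grip": 1},
    {"xyz": [0, 0, 0], "delta_rot": [0, 0, 0], "grip": 1}
  ]
}}

```text
time_s: 8.45
tool_pos: [0.6079, -0.0823, 0.178]
eef_rot: [0.001, 0.379, 0.925, -0.0]
ft_force: [-0.4, 0.1, -3.5]
opening: 0.498
grip_force: 62.1
```

Run:
```python
from h import *
s=r.read_state();print(s['moment'],s['ft_force'],s['tool_pos'],s['joint_positions'],s['opening'])
T=q2R(s["eef_rot"]).as_matrix(); print(T, T.T@(np.array([.4285,-.294,.0975])-s["tool_pos"]))
a,b=camera_model("scene"),camera_model("side")
print("rack",*two(a,(441,293),b,(294,343)),"flask",*two(a,(380,247),b,(373,292)))
```

```text
[-0.0054  0.1023  0.0174] [-0.3924  0.1045 -3.4542] [ 0.6079 -0.0823  0.178 ] [-0.2534  0.4887  0.0041  1.0845 -0.0005  0.5244] 0.49818573574204955
[[-0.7124  0.7017  0.0015]
 [ 0.7017  0.7124 -0.0009]
 [-0.0017  0.0004 -1.    ]] [-0.0207 -0.2768  0.0804]
rack [ 0.6212 -0.3917  0.0183] 0.0008400966782974471 flask [ 0.7853 -0.1181 -0.0121] 0.0043760943609738355
```

{"method": "move_arm", "body": {
  "moves": [
    {"xyz": [-2.6, -30, 0], "delta_rot": [0, 0, 0], "grip": 1},
    {"xyz": [-2.6, -35, 0], "delta_rot": [0, 0, 0], "grip": 1},
    {"xyz": [-2.6, -35, 0], "delta_rot": [0, 0, 0], "grip": 1},
    {"xyz": [-2.6, -35, 0], "delta_rot": [0, 0, 0], "grip": 1},
    {"xyz": [-2.6, -35, 0], "delta_rot": [0, 0, 0], "grip": 1},
    {"xyz": [-2.6, -35, 8], "delta_rot": [0, 0, 0], "grip": 1},
    {"xyz": [-2.6, -35, 10], "delta_rot": [0, 0, 0], "grip": 1},
    {"xyz": [-2.5, -25, 15], "delta_rot": [0, 0, 0], "grip": 1},
    {"xyz": [0, -12, 15], "delta_rot": [0, 0, 0], "grip": 1},
    {"xyz": [0, 0, 12], "delta_rot": [0, 0, 0], "grip": 1},
    {"xyz": [0, 0, 10], "delta_rot": [0, 0, 0], "grip": 1},
    {"xyz": [0, 0, 6], "delta_rot": [0, 0, 0], "grip": 1},
    {"xyz": [0, 0, 0], "delta_rot": [0, 0, 0], "grip": 1}
  ]
}}

```text
time_s: 9.75
tool_pos: [0.428, -0.2929, 0.1001]
eef_rot: [-0.001, 0.378, 0.926, 0.0]
ft_force: [-0.6, -0.1, -3.5]
opening: 0.502
grip_force: 62.3
```

Run:
```python
from h import *
s=r.read_state();print(s['moment'],s['ft_force'],s['tool_pos'],s['joint_positions'],s['opening'])
im=get_image("side")
cv2.imwrite("pics/s2.png",cv2.resize(im[180:380,180:400,::-1],None,fx=3,fy=3))
```

```text
[ 0.0677 -0.0244  0.0256] [-0.5736 -0.0512 -3.4969] [ 0.428  -0.2929  0.1001] [-0.7412  0.3937 -0.3756  0.8029  0.0001  0.0346] 0.5024282250108653
```

{"method": "move_arm", "body": {
  "moves": [
    {"xyz": [0, 0, 2], "delta_rot": [0, 0, 0], "grip": 1},
    {"xyz": [0, 0, 2], "delta_rot": [0, 0, 0], "grip": 1},
    {"xyz": [0, 0, 1], "delta_rot": [0, 0, 0], "grip": 1},
    {"xyz": [0, 0, 0], "delta_rot": [0, 0, 0], "grip": 1}
  ]
}}

```text
time_s: 10.2
tool_pos: [0.4283, -0.2939, 0.0964]
eef_rot: [0.0, 0.379, 0.926, -0.0]
ft_force: [-0.5, 0.9, 3.3]
opening: 0.499
grip_force: 62.9
```

{"method": "move_arm", "body": {
  "moves": [
    {"xyz": [0, 0, 0], "delta_rot": [0, 0, 0], "grip": -0.3},
    {"xyz": [0, 0, 0], "delta_rot": [0, 0, 0], "grip": -1},
    {"xyz": [0, 0, 0], "delta_rot": [0, 0, 0], "grip": -1},
    {"xyz": [0, 0, 0], "delta_rot": [0, 0, 0], "grip": -1},
    {"xyz": [0, 0, -20], "delta_rot": [0, 0, 0], "grip": -1},
    {"xyz": [0, 0, -40], "delta_rot": [0, 0, 0], "grip": -1},
    {"xyz": [0, 0, -40], "delta_rot": [0, 0, 0], "grip": -1},
    {"xyz": [0, 0, -40], "delta_rot": [0, 0, 0], "grip": -1},
    {"xyz": [0, 0, -30], "delta_rot": [0, 0, 0], "grip": -1}
  ]
}}

```text
time_s: 11.1
tool_pos: [0.4283, -0.2942, 0.2685]
eef_rot: [0.001, 0.379, 0.926, -0.0]
ft_force: [-0.3, 0.1, 0.3]
opening: 0.997
grip_force: 0.0
```

{"method": "move_arm", "body": {
  "moves": [
    {"xyz": [23, 29, 0], "delta_rot": [0, 0, 0], "grip": -1},
    {"xyz": [23, 29, 0], "delta_rot": [0, 0, 0], "grip": -1},
    {"xyz": [23, 29, 0], "delta_rot": [0, 0, 0], "grip": -1},
    {"xyz": [23, 29, 0], "delta_rot": [0, 0, 0], "grip": -1},
    {"xyz": [23, 29, 0], "delta_rot": [0, 0, 0], "grip": -1},
    {"xyz": [23, 29, 0], "delta_rot": [0, 0, 0], "grip": -1},
    {"xyz": [23, 29, 0], "delta_rot": [0, 0, 0], "grip": -1},
    {"xyz": [23, 29, 0], "delta_rot": [0, 0, 0], "grip": -1},
    {"xyz": [23, 29, 0], "delta_rot": [0, 0, 0], "grip": -1},
    {"xyz": [23, 29, 0], "delta_rot": [0, 0, 0], "grip": -1},
    {"xyz": [23, 29, 0], "delta_rot": [0, 0, 0], "grip": -1},
    {"xyz": [23, 29, 0], "delta_rot": [0, 0, 0], "grip": -1},
    {"xyz": [23, 29, 0], "delta_rot": [0, 0, 0], "grip": -1},
    {"xyz": [23, 29, 0], "delta_rot": [0, 0, 0], "grip": -1},
    {"xyz": [23, 29, 0], "delta_rot": [0, 0, -8.5], "grip": -1},
    {"xyz": [0, 0, 0], "delta_rot": [0, 0, -8.5], "grip": -1},
    {"xyz": [0, 0, 0], "delta_rot": [0, 0, -8.5], "grip": -1},
    {"xyz": [0, 0, 0], "delta_rot": [0, 0, -8.5], "grip": -1},
    {"xyz": [0, 0, 0], "delta_rot": [0, 0, -8.5], "grip": -1},
    {"xyz": [0, 0, 0], "delta_rot": [0, 0, 0], "grip": -1}
  ]
}}

```text
time_s: 13.1
tool_pos: [0.4868, 0.2582, 0.2658]
eef_rot: [-0.0, 0.016, 1.0, -0.0]
ft_force: [0.8, -0.7, 0.9]
opening: 0.996
grip_force: 0.0
```

Run:
```python
from h import *
s=r.read_state(); m=camera_model("wrist"); im=get_image("wrist")
np.save("w3.npy",m,allow_pickle=True); print(s["tool_pos"],s["joint_positions"],q2R(s["eef_rot"]).as_matrix())
cv2.imwrite("pics/w3.png",im[:,:,::-1])
sd=get_image("side")[:,:,::-1]; cv2.imwrite("pics/side3.png",sd)
o=np.zeros((600,800,3),np.uint8); o[:480,:640]=im[:,:,::-1]
o[480:,:800]=0; o[400:600,600:800]=cv2.resize(sd[230:330,200:300],(200,200)); cv2.imwrite("pics/c3.png",o)
```

```text
[0.4868 0.2582 0.2658] [ 0.3551  0.3252 -0.0138  1.232  -0.0001  0.3877] [[-0.9995  0.0327 -0.0002]
 [ 0.0327  0.9995 -0.0001]
 [ 0.0002 -0.0001 -1.    ]]
```

View pics/c3.png

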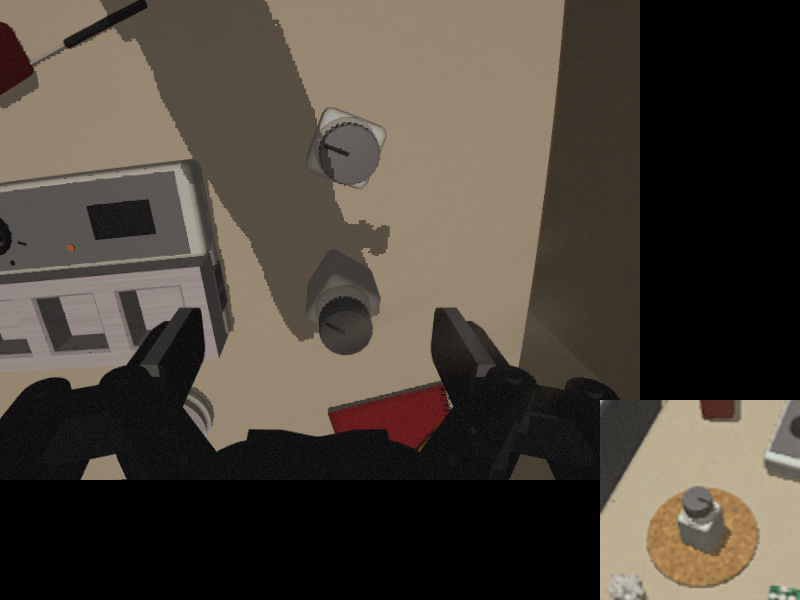

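The done bottle stands upright on the mat (inset). Fresh 1's cap is at (349,154) with its ridge to (323,147). Fresh 2's cap is at (345,326) with its ridge to (326,323). Next I measure both with masks.

```bash
cat >> h.py <<'E'
def cap(m,im,c,rad,Z=.118):
    g=cv2.cvtColor(im,cv2.COLOR_RGB2GRAY).astype(float); yy,xx=np.mgrid[:480,:640]; d=np.hypot(xx-c[0],yy-c[1])
    med=np.median(g[d<rad*.8]); mk=((g<med*.6)&(d<rad*.85)).astype(np.uint8)
    n,l,st,ce=cv2.connectedComponentsWithStats(mk,8); k=1+np.argmax(st[1:,4]); 
    ys,xs=np.where(l==k); pts=np.c_[xs,ys].astype(np.float32)
    vx,vy,x0,y0=cv2.fitLine(pts,cv2.DIST_L2,0,.01,.01).ravel(); t=(pts-[x0,y0])@[vx,vy]
    e=[np.array([x0,y0])+q*np.array([vx,vy]) for q in (t.min(),t.max())]
    e.sort(key=lambda p:np.hypot(*(p-c)))
    W=[plane(m,p,Z)[:2] for p in e]; v=W[1]-W[0]
    return dict(px=np.array(e).round(1),n=len(xs),inner=W[0],outer=W[1],len=np.hypot(*v),ang=np.degrees(np.arctan2(v[1],v[0])),c=plane(m,c,Z)[:2])
def circ(im,c,rad):
    g=cv2.medianBlur(cv2.cvtColor(im,cv2.COLOR_RGB2GRAY),3); x0,y0=int(c[0]-2*rad),int(c[1]-2*rad)
    h=cv2.HoughCircles(g[max(y0,0):int(c[1]+2*rad),max(x0,0):int(c[0]+2*rad)],cv2.HOUGH_GRADIENT,1.,500,param1=60,param2=8,minRadius=int(rad*.85),maxRadius=int(rad*1.15))
    return None if h is None else h[0,0]+[max(x0,0),max(y0,0),0]
E
python3 - <<'E'
from h import *
m=np.load("w3.npy",allow_pickle=True).item(); im=cv2.imread("pics/w3.png")[:,:,::-1]
for c in((349,154),(345,326)):
    cam=ray(m,c)[0]; k=398*.022/(cam[2]-.118); print(c,"rad",k,circ(im,c,k)); print(cap(m,im,c,k))
E
```

```text
(349, 154) rad 30.269900042063423 [348.5 155.5  30.1]
{'px': array([[336.4, 146.6],
       [324.5, 169.6]], dtype=float32), 'n': 194, 'inner': array([0.4349, 0.2726]), 'outer': array([0.4511, 0.2636]), 'len': np.float64(0.01851980162578967), 'ang': np.float64(-28.85809356913425), 'c': array([0.4404, 0.2815])}
(345, 326) rad 30.269900042063423 [343.5 324.5  28.6]
{'px': array([[358.4, 300.9],
       [319.5, 313. ]], dtype=float32), 'n': 155, 'inner': array([0.5574, 0.2881]), 'outer': array([0.5673, 0.2563]), 'len': np.float64(0.033247858926304476), 'ang': np.float64(-72.60126455319852), 'c': array([0.58 , 0.277])}
```

```bash
python3 - <<'E'
s=open('h.py').read()
s=s.replace("med=np.median(g[d<rad*.8]); mk=((g<med*.6)&(d<rad*.85)).astype(np.uint8)","bh=cv2.morphologyEx(cv2.GaussianBlur(g,(3,3),0),cv2.MORPH_BLACKHAT,np.ones((9,9))); md=d<rad*.7; mk=((bh>.5*np.percentile(bh[md],97))&md).astype(np.uint8)")
open('h.py','w').write(s)
E
python3 - <<'E'
from h import *
m=np.load("w3.npy",allow_pickle=True).item(); im=cv2.imread("pics/w3.png")[:,:,::-1]
for c in((348.5,155),(344.5,325)):
    print(cap(m,im,c,30))
o=cv2.resize(im[95:365,290:400,::-1],None,fx=2.2*1,fy=2.2,interpolation=cv2.INTER_CUBIC)
a=cv2.resize(im[100:195,300:395,::-1],(400,400),interpolation=cv2.INTER_CUBIC);b=cv2.resize(im[270:365,300:395,::-1],(400,400),interpolation=cv2.INTER_CUBIC)
cv2.imwrite("pics/c4.png",np.hstack([a,cv2.convertScaleAbs(b,alpha=2)]))
E
```

```text
{'px': array([[348.3, 154.3],
       [329.4, 147. ]], dtype=float32), 'n': 94, 'inner': array([0.4406, 0.281 ]), 'outer': array([0.435 , 0.2676]), 'len': np.float64(0.014545273831577039), 'ang': np.float64(-112.69157082113219), 'c': array([0.4411, 0.2812])}
{'px': array([[344.6, 332.9],
       [325.1, 322.7]], dtype=float32), 'n': 90, 'inner': array([0.5866, 0.2766]), 'outer': array([0.5764, 0.2607]), 'len': np.float64(0.018842203897057687), 'ang': np.float64(-122.60728028893364), 'c': array([0.5791, 0.2766])}
```

View pics/c4.png

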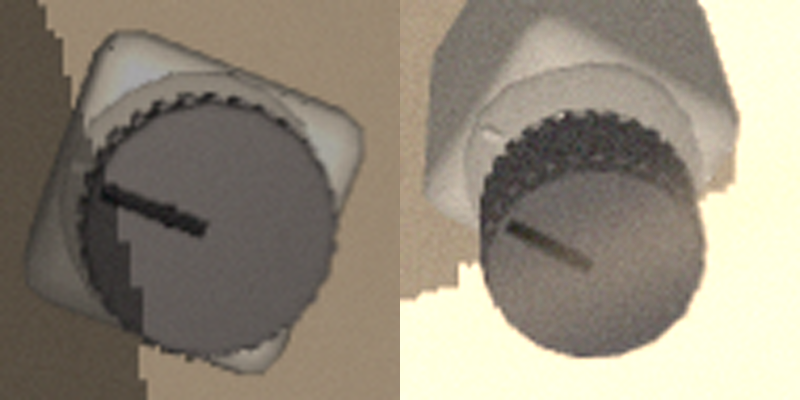

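In the crop each ridge starts at its cap's disc centre: f1 ≈ (0.441,0.281) with yaw −112.7°, and f2 ≈ (0.587,0.277) with yaw −122°. I go for f1 first, with the wrist wound for the later unscrewing.

{"method": "move_arm", "body": {
  "moves": [
    {"xyz": [23.5, 10.7, 0], "delta_rot": [0, 0, 0], "grip": -1},
    {"xyz": [23.5, 10.7, 0], "delta_rot": [0, 0, 0], "grip": -1},
    {"xyz": [0, 0, 0], "delta_rot": [0, 0, 8.2], "grip": -1},
    {"xyz": [0, 0, 0], "delta_rot": [0, 0, 8.2], "grip": -1},
    {"xyz": [0, 0, 0], "delta_rot": [0, 0, 8.2], "grip": -1},
    {"xyz": [0, 0, 0], "delta_rot": [0, 0, 8.2], "grip": -1},
    {"xyz": [0, 0, 0], "delta_rot": [0, 0, 8.2], "grip": -1},
    {"xyz": [0, 0, 0], "delta_rot": [0, 0, 8.2], "grip": -1},
    {"xyz": [0, 0, 0], "delta_rot": [0, 0, 8.2], "grip": -1},
    {"xyz": [0, 0, 0], "delta_rot": [0, 0, 8.2], "grip": -1},
    {"xyz": [0, 0, 0], "delta_rot": [0, 0, 8.2], "grip": -1},
    {"xyz": [0, 0, 0], "delta_rot": [0, 0, 8.2], "grip": -1},
    {"xyz": [0, 0, 0], "delta_rot": [0, 0, 8.2], "grip": -1},
    {"xyz": [0, 0, 0], "delta_rot": [0, 0, 8.2], "grip": -1},
    {"xyz": [0, 0, 0], "delta_rot": [0, 0, 0], "grip": -1},
    {"xyz": [0, 0, 0], "delta_rot": [0, 0, 0], "grip": -1}
  ]
}}

```text
time_s: 14.8
tool_pos: [0.4406, 0.2812, 0.2659]
eef_rot: [0.0, 0.768, 0.641, 0.0]
ft_force: [-1.3, 0.1, -0.5]
opening: 0.997
grip_force: 0.0
```

Run:
```python
from h import *
s=r.read_state(); m=camera_model("wrist"); im=get_image("wrist"); print(s["tool_pos"],s["joint_positions"]); T=q2R(s["eef_rot"]).as_matrix();print(np.degrees(np.arctan2(T[1,0],T[0,0])))
c=proj(m,(.4406,.281,.118)); print(c); q=cap(m,im,c,30);print(q); t=np.r_[q["inner"],.088]; print("move",T.T@(t-s["tool_pos"]))
cv2.imwrite("pics/w4.png",im[:,:,::-1])
```

```text
[0.4406 0.2812 0.2659] [ 0.4282  0.2696 -0.0908  1.2104 -0.      2.1785]
79.7150708540044
[317.4147 216.4064]
{'px': array([[317.6, 215.9],
       [313. , 236.8]], dtype=float32), 'n': 92, 'inner': array([0.4408, 0.2814]), 'outer': array([0.4344, 0.2658]), 'len': np.float64(0.016837264118017795), 'ang': np.float64(-112.33697800527572), 'c': array([0.4406, 0.281 ])}
move [0.0002 0.0001 0.1779]
```

{"method": "move_arm", "body": {
  "moves": [
    {"xyz": [0, 0, 30], "delta_rot": [0, 0, 0], "grip": -1},
    {"xyz": [0, 0, 40], "delta_rot": [0, 0, 0], "grip": -1},
    {"xyz": [0, 0, 40], "delta_rot": [0, 0, 0], "grip": -1},
    {"xyz": [0, 0, 38], "delta_rot": [0, 0, 0], "grip": -1},
    {"xyz": [0, 0, 20], "delta_rot": [0, 0, 0], "grip": -1},
    {"xyz": [0, 0, 10], "delta_rot": [0, 0, 0], "grip": -1},
    {"xyz": [0, 0, 0], "delta_rot": [0, 0, 0], "grip": 1},
    {"xyz": [0, 0, 0], "delta_rot": [0, 0, 0], "grip": 1},
    {"xyz": [0, 0, 0], "delta_rot": [0, 0, 0], "grip": 1},
    {"xyz": [0, 0, 0], "delta_rot": [0, 0, 0], "grip": 1},
    {"xyz": [0, 0, 0], "delta_rot": [0, 0, 0], "grip": 1},
    {"xyz": [0, 0, 0], "delta_rot": [0, 0, 0], "grip": 1},
    {"xyz": [0, 0, 0], "delta_rot": [0, 0, 0], "grip": 1}
  ]
}}

```text
time_s: 16.15
tool_pos: [0.4414, 0.2818, 0.0893]
eef_rot: [0.0, 0.768, 0.64, 0.001]
ft_force: [-1.4, 0.8, 5.6]
opening: 0.497
grip_force: 59.9
```

{"method": "move_arm", "body": {
  "moves": [
    {"xyz": [0, 0, -10], "delta_rot": [0, 0, 0], "grip": 1},
    {"xyz": [0, 0, -25], "delta_rot": [0, 0, 0], "grip": 1},
    {"xyz": [-24.1, 20.6, -25], "delta_rot": [0, 0, 0], "grip": 1},
    {"xyz": [-24.1, 20.6, -26], "delta_rot": [0, 0, 0], "grip": 1},
    {"xyz": [-24.1, 20.6, 0], "delta_rot": [0, 0, 0], "grip": 1},
    {"xyz": [-24.1, 20.6, 0], "delta_rot": [0, 0, 0], "grip": 1},
    {"xyz": [-24.1, 20.6, 0], "delta_rot": [0, 0, 0], "grip": 1},
    {"xyz": [-24.1, 20.6, 0], "delta_rot": [0, 0, 0], "grip": 1},
    {"xyz": [-24.1, 20.6, 0], "delta_rot": [0, 0, 0], "grip": 1},
    {"xyz": [-24.1, 20.6, 0], "delta_rot": [0, 0, 0], "grip": 1},
    {"xyz": [-24.1, 20.6, 0], "delta_rot": [0, 0, 0], "grip": 1},
    {"xyz": [-24.1, 20.6, 0], "delta_rot": [0, 0, 0], "grip": 1},
    {"xyz": [0, 0, 0], "delta_rot": [0, 0, -6.6], "grip": 1},
    {"xyz": [0, 0, 0], "delta_rot": [0, 0, -6.6], "grip": 1},
    {"xyz": [0, 0, 0], "delta_rot": [0, 0, -6.6], "grip": 1},
    {"xyz": [0, 0, 0], "delta_rot": [0, 0, -6.6], "grip": 1},
    {"xyz": [0, 0, 0], "delta_rot": [0, 0, 0], "grip": 1},
    {"xyz": [0, 0, 0], "delta_rot": [0, 0, 0], "grip": 1}
  ]
}}

```text
time_s: 17.95
tool_pos: [0.5996, 0.007, 0.1743]
eef_rot: [0.0, 0.603, 0.798, -0.0]
ft_force: [1.2, -0.5, -3.9]
opening: 0.496
grip_force: 62.4
```

Run:
```python
from h import *
s=r.read_state(); m=camera_model("wrist"); im=get_image("wrist"); print(s["tool_pos"],s["joint_positions"],s["ft_force"],s["opening"]); T=q2R(s["eef_rot"]).as_matrix();print(np.degrees(np.arctan2(T[1,0],T[0,0])))
print("move",T.T@(np.array([.6015,.0078,.1243])-s["tool_pos"]))
sd=get_image("side")
cv2.imwrite("pics/c5.png",np.hstack([cv2.resize(im[:,80:560,::-1],(440,440)),cv2.resize(sd[130:290,280:400,::-1],(330,440),interpolation=cv2.INTER_CUBIC)]))
```

```text
[0.5996 0.007  0.1743] [-0.1101  0.4666 -0.042   1.0621 -0.0001  1.1847] [ 1.206  -0.452  -3.9467] 0.4963712182194371
105.8087097817882
move [0.0002 0.0021 0.05  ]
```

View pics/c5.png

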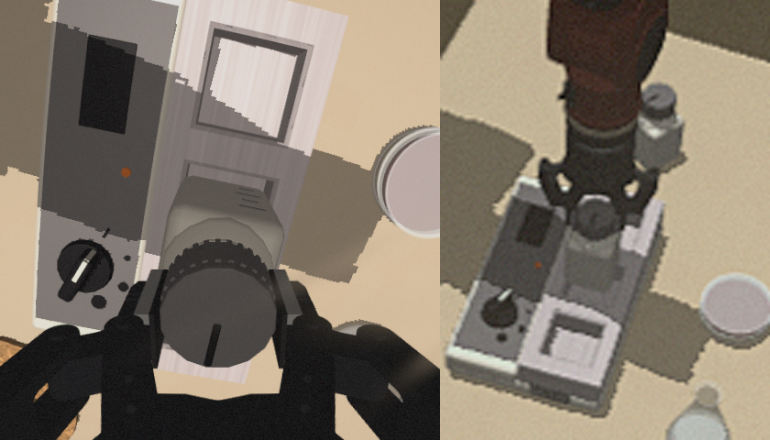

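The bottle hangs above the mid well with its faces parallel to the well's edges. I lower it in.

{"method": "move_arm", "body": {
  "moves": [
    {"xyz": [0, 2, 5], "delta_rot": [0, 0, 0], "grip": 1},
    {"xyz": [0, 0, 10], "delta_rot": [0, 0, 0], "grip": 1},
    {"xyz": [0, 0, 8], "delta_rot": [0, 0, 0], "grip": 1},
    {"xyz": [0, 0, 8], "delta_rot": [0, 0, 0], "grip": 1},
    {"xyz": [0, 0, 0], "delta_rot": [0, 0, 0], "grip": 1}
  ]
}}

```text
time_s: 18.55
tool_pos: [0.6008, 0.0077, 0.1413]
eef_rot: [-0.001, 0.602, 0.799, -0.001]
ft_force: [0.3, 0.5, -4.2]
opening: 0.495
grip_force: 62.3
```

{"method": "move_arm", "body": {
  "moves": [
    {"xyz": [0, 0, 7], "delta_rot": [0, 0, 0], "grip": 1},
    {"xyz": [0, 0, 6], "delta_rot": [0, 0, 0], "grip": 1},
    {"xyz": [0, 0, 4], "delta_rot": [0, 0, 0], "grip": 1},
    {"xyz": [0, 0, 1.5], "delta_rot": [0, 0, 0], "grip": 1},
    {"xyz": [0, 0, 0], "delta_rot": [0, 0, 0], "grip": 1}
  ]
}}

```text
time_s: 19.05
tool_pos: [0.6017, 0.0075, 0.1248]
eef_rot: [0.0, 0.602, 0.799, -0.0]
ft_force: [-2.1, -0.8, 0.4]
opening: 0.496
grip_force: 62.7
```

{"method": "move_arm", "body": {
  "moves": [
    {"xyz": [0, 0, 0.5], "delta_rot": [0, 0, 0], "grip": 1},
    {"xyz": [0, 0, -0.1], "delta_rot": [0, 0, -8], "grip": 1},
    {"xyz": [0, 0, -0.1], "delta_rot": [0, 0, -8], "grip": 1},
    {"xyz": [0, 0, -0.1], "delta_rot": [0, 0, -8], "grip": 1},
    {"xyz": [0, 0, -0.1], "delta_rot": [0, 0, -8], "grip": 1},
    {"xyz": [0, 0, -0.1], "delta_rot": [0, 0, -8], "grip": 1},
    {"xyz": [0, 0, -0.1], "delta_rot": [0, 0, -8], "grip": 1},
    {"xyz": [0, 0, -0.1], "delta_rot": [0, 0, -8], "grip": 1},
    {"xyz": [0, 0, -0.1], "delta_rot": [0, 0, -8], "grip": 1},
    {"xyz": [0, 0, -0.1], "delta_rot": [0, 0, -8], "grip": 1},
    {"xyz": [0, 0, -0.1], "delta_rot": [0, 0, -8], "grip": 1}
  ]
}}

```text
time_s: 20.15
tool_pos: [0.603, 0.0081, 0.1256]
eef_rot: [0.002, -0.055, 0.998, 0.001]
ft_force: [1.5, 2.8, 1.1]
opening: 0.496
grip_force: 62.7
```

```bash
python3 -c "
from h import *
s=r.read_state();print(s['moment'],s['ft_force'],s['tool_pos'],s['joint_positions'],s['grip_force'])"
```

```text
[ 0.6895 -0.3813 -0.1644] [1.5362 2.8336 1.1454] [0.603  0.0081 0.1256] [-0.1085  0.5086 -0.1082  0.9512  0.0015 -0.219 ] 62.68778443336487
```

{"method": "move_arm", "body": {
  "moves": [
    {"xyz": [0, 0, -0.1], "delta_rot": [0, 0, -8], "grip": 1},
    {"xyz": [0, 0, -0.1], "delta_rot": [0, 0, -8], "grip": 1},
    {"xyz": [0, 0, -0.1], "delta_rot": [0, 0, -8], "grip": 1},
    {"xyz": [0, 0, -0.1], "delta_rot": [0, 0, -8], "grip": 1},
    {"xyz": [0, 0, -0.1], "delta_rot": [0, 0, -8], "grip": 1},
    {"xyz": [0, 0, -0.1], "delta_rot": [0, 0, -8], "grip": 1},
    {"xyz": [0, 0, -0.1], "delta_rot": [0, 0, -8], "grip": 1},
    {"xyz": [0, 0, -0.1], "delta_rot": [0, 0, -8], "grip": 1},
    {"xyz": [0, 0, -0.1], "delta_rot": [0, 0, -8], "grip": 1},
    {"xyz": [0, 0, -0.1], "delta_rot": [0, 0, -8], "grip": 1},
    {"xyz": [0, 0, -0.1], "delta_rot": [0, 0, -8], "grip": 1},
    {"xyz": [0, 0, -0.1], "delta_rot": [0, 0, -8], "grip": 1},
    {"xyz": [0, 0, -0.1], "delta_rot": [0, 0, -8], "grip": 1},
    {"xyz": [0, 0, -0.1], "delta_rot": [0, 0, -8], "grip": 1},
    {"xyz": [0, 0, 0], "delta_rot": [0, 0, 0], "grip": 1}
  ]
}}

```text
time_s: 21.65
tool_pos: [0.6022, 0.0081, 0.1269]
eef_rot: [-0.001, 0.858, -0.514, 0.0]
ft_force: [-0.4, 2.3, 2.5]
opening: 0.497
grip_force: 63.0
```

```bash
python3 -c "
from h import *
s=r.read_state();print(s['moment'],s['ft_force'],s['tool_pos'],s['joint_positions'],s['grip_force'])"
```

```text
[0.4259 0.0979 0.0067] [-0.3779  2.3341  2.4777] [0.6022 0.0081 0.1269] [-0.1085  0.5072 -0.1069  0.9555  0.0009 -2.1703] 63.00811171531677
```

{"method": "move_arm", "body": {
  "moves": [
    {"xyz": [0, 0, 0], "delta_rot": [0, 0, 0], "grip": -0.3},
    {"xyz": [0, 0, 0], "delta_rot": [0, 0, 0], "grip": -1},
    {"xyz": [0, 0, 0], "delta_rot": [0, 0, 0], "grip": -1},
    {"xyz": [0, 0, 0], "delta_rot": [0, 0, 0], "grip": -1},
    {"xyz": [0, 0, -20], "delta_rot": [0, 0, 0], "grip": -1},
    {"xyz": [0, 0, -40], "delta_rot": [0, 0, 0], "grip": -1},
    {"xyz": [0, 0, -40], "delta_rot": [0, 0, 0], "grip": -1},
    {"xyz": [0, 0, -38], "delta_rot": [0, 0, 0], "grip": -1},
    {"xyz": [0, 0, 0], "delta_rot": [0, 0, 0], "grip": -1},
    {"xyz": [0, 0, 0], "delta_rot": [0, 0, 0], "grip": -1}
  ]
}}

```text
time_s: 22.65
tool_pos: [0.6021, 0.0075, 0.2649]
eef_rot: [-0.0, 0.857, -0.515, 0.001]
ft_force: [0.9, -0.5, -1.0]
opening: 1.0
grip_force: 0.0
```

Run:
```python
from h import *
s=r.read_state(); m=camera_model("wrist"); im=get_image("wrist"); print(s["tool_pos"]); T=q2R(s["eef_rot"]).as_matrix();print(np.degrees(np.arctan2(T[1,0],T[0,0])))
c=proj(m,(.6022,.0081,.155)); print(c,cap(m,im,c,33,.155)); cv2.imwrite("pics/w6.png",im[:,:,::-1])
print("f2 move",T.T@(np.array([.5866,.2766,.272])-s["tool_pos"]))
```

```text
[0.6021 0.0075 0.2649]
-62.03720594932117
[316.5009 234.1062] {'px': array([[316.3, 233.1],
       [311.1, 256.2]], dtype=float32), 'n': 112, 'inner': array([0.6026, 0.0075]), 'outer': array([0.5981, 0.0236]), 'len': np.float64(0.01671650256296832), 'ang': np.float64(105.63447773704102), 'c': array([0.6022, 0.0081])}
f2 move [-0.245  -0.1125 -0.0072]
```

f1's cap is now loosened by about 3.3 rad (ridge 105.6° against bottle +x at about −86°), with its bottle at the well centre. Now f2.

{"method": "move_arm", "body": {
  "moves": [
    {"xyz": [-35, -16, 0], "delta_rot": [0, 0, 0], "grip": -1},
    {"xyz": [-35, -16, 0], "delta_rot": [0, 0, 0], "grip": -1},
    {"xyz": [-35, -16, 0], "delta_rot": [0, 0, 0], "grip": -1},
    {"xyz": [-35, -16, 0], "delta_rot": [0, 0, 0], "grip": -1},
    {"xyz": [-35, -16, 0], "delta_rot": [0, 0, 0], "grip": -1},
    {"xyz": [-35, -16, 0], "delta_rot": [0, 0, 0], "grip": -1},
    {"xyz": [-35, -16.5, 0], "delta_rot": [0, 0, 0], "grip": -1},
    {"xyz": [0, 0, 0], "delta_rot": [0, 0, 8.4], "grip": -1},
    {"xyz": [0, 0, 0], "delta_rot": [0, 0, 8.4], "grip": -1},
    {"xyz": [0, 0, 0], "delta_rot": [0, 0, 8.4], "grip": -1},
    {"xyz": [0, 0, 0], "delta_rot": [0, 0, 8.4], "grip": -1},
    {"xyz": [0, 0, 0], "delta_rot": [0, 0, 8.4], "grip": -1},
    {"xyz": [0, 0, 0], "delta_rot": [0, 0, 8.4], "grip": -1},
    {"xyz": [0, 0, 0], "delta_rot": [0, 0, 8.4], "grip": -1},
    {"xyz": [0, 0, 0], "delta_rot": [0, 0, 8.4], "grip": -1},
    {"xyz": [0, 0, 0], "delta_rot": [0, 0, 8.4], "grip": -1},
    {"xyz": [0, 0, 0], "delta_rot": [0, 0, 8.4], "grip": -1},
    {"xyz": [0, 0, 0], "delta_rot": [0, 0, 8.4], "grip": -1},
    {"xyz": [0, 0, 0], "delta_rot": [0, 0, 8.4], "grip": -1},
    {"xyz": [0, 0, 0], "delta_rot": [0, 0, 8.4], "grip": -1}
  ]
}}

```text
time_s: 24.7
tool_pos: [0.5852, 0.2764, 0.2623]
eef_rot: [-0.002, -0.073, 0.997, -0.0]
ft_force: [-0.3, 0.7, -0.7]
opening: 1.001
grip_force: 0.0
```

{"method": "move_arm", "body": {
  "moves": [
    {"xyz": [0, 0, 0], "delta_rot": [0, 0, 8.4], "grip": -1},
    {"xyz": [0, 0, 0], "delta_rot": [0, 0, 8.4], "grip": -1},
    {"xyz": [0, 0, 0], "delta_rot": [0, 0, 8.4], "grip": -1},
    {"xyz": [0, 0, 0], "delta_rot": [0, 0, 8.4], "grip": -1},
    {"xyz": [0, 0, 0], "delta_rot": [0, 0, 8.4], "grip": -1},
    {"xyz": [0, 0, 0], "delta_rot": [0, 0, 8.4], "grip": -1},
    {"xyz": [0, 0, 0], "delta_rot": [0, 0, 8.4], "grip": -1},
    {"xyz": [0, 0, 0], "delta_rot": [0, 0, 8.4], "grip": -1},
    {"xyz": [0, 0, 0], "delta_rot": [0, 0, 8.4], "grip": -1},
    {"xyz": [0, 0, 0], "delta_rot": [0, 0, 8.4], "grip": -1},
    {"xyz": [0, 0, 0], "delta_rot": [0, 0, 8.4], "grip": -1},
    {"xyz": [0, 0, 0], "delta_rot": [0, 0, 8.4], "grip": -1},
    {"xyz": [0, 0, 0], "delta_rot": [0, 0, 8.4], "grip": -1},
    {"xyz": [0, 0, 0], "delta_rot": [0, 0, 8.4], "grip": -1},
    {"xyz": [0, 0, 0], "delta_rot": [0, 0, 0], "grip": -1},
    {"xyz": [0, 0, 0], "delta_rot": [0, 0, 0], "grip": -1}
  ]
}}

```text
time_s: 26.3
tool_pos: [0.5855, 0.2765, 0.263]
eef_rot: [-0.0, 0.812, 0.584, -0.001]
ft_force: [-0.8, 0.1, -0.8]
opening: 1.0
grip_force: 0.0
```

Run:
```python
from h import *
s=r.read_state(); m=camera_model("wrist"); im=get_image("wrist"); print(s["tool_pos"],s["joint_positions"]); T=q2R(s["eef_rot"]).as_matrix();print(np.degrees(np.arctan2(T[1,0],T[0,0])))
c=proj(m,(.5866,.2766,.118)); print(c,circ(im,c,30)); q=cap(m,im,c,30);print(q); t=np.r_[q["inner"],.088]; print("move",T.T@(t-s["tool_pos"]))
cv2.imwrite("pics/w7.png",im[:,:,::-1])
```

```text
[0.5855 0.2765 0.263 ] [ 0.3284  0.5252  0.2876  1.3353 -0.0001  2.2232]
71.4356363048174
[318.9226 216.3434] [320.5 210.5  29.9]
{'px': array([[319.8, 215.7],
       [314.1, 236.5]], dtype=float32), 'n': 94, 'inner': array([0.5874, 0.2769]), 'outer': array([0.5781, 0.2628]), 'len': np.float64(0.016812815262892456), 'ang': np.float64(-123.4309014233188), 'c': array([0.5866, 0.2766])}
move [0.0012 0.002  0.175 ]
```

{"method": "move_arm", "body": {
  "moves": [
    {"xyz": [1, 2, 30], "delta_rot": [0, 0, 0], "grip": -1},
    {"xyz": [0, 0, 40], "delta_rot": [0, 0, 0], "grip": -1},
    {"xyz": [0, 0, 40], "delta_rot": [0, 0, 0], "grip": -1},
    {"xyz": [0, 0, 36], "delta_rot": [0, 0, 0], "grip": -1},
    {"xyz": [0, 0, 20], "delta_rot": [0, 0, 0], "grip": -1},
    {"xyz": [0, 0, 9], "delta_rot": [0, 0, 0], "grip": -1},
    {"xyz": [0, 0, 0], "delta_rot": [0, 0, 0], "grip": 1},
    {"xyz": [0, 0, 0], "delta_rot": [0, 0, 0], "grip": 1},
    {"xyz": [0, 0, 0], "delta_rot": [0, 0, 0], "grip": 1},
    {"xyz": [0, 0, 0], "delta_rot": [0, 0, 0], "grip": 1},
    {"xyz": [0, 0, 0], "delta_rot": [0, 0, 0], "grip": 1},
    {"xyz": [0, 0, 0], "delta_rot": [0, 0, 0], "grip": 1},
    {"xyz": [0, 0, 0], "delta_rot": [0, 0, 0], "grip": 1}
  ]
}}

```text
time_s: 27.65
tool_pos: [0.5889, 0.2775, 0.0908]
eef_rot: [0.0, 0.813, 0.582, 0.001]
ft_force: [-2.4, 1.3, 6.6]
opening: 0.499
grip_force: 60.2
```

Run:
```python
from h import *
s=r.read_state(); T=q2R(s["eef_rot"]).as_matrix();print(s["tool_pos"],np.degrees(np.arctan2(T[1,0],T[0,0])),s["opening"],s["grip_force"])
print("move",T.T@(np.array([.5955,.0956,.175])-s["tool_pos"]))
```

```text
[0.5889 0.2775 0.0908] 71.21903488669625 0.4988358882618799 60.161333084106445
move [-0.17    0.065  -0.0844]
```

{"method": "move_arm", "body": {
  "moves": [
    {"xyz": [0, 0, -10], "delta_rot": [0, 0, 0], "grip": 1},
    {"xyz": [0, 0, -25], "delta_rot": [0, 0, 0], "grip": 1},
    {"xyz": [-24.3, 9.3, -26], "delta_rot": [0, 0, 0], "grip": 1},
    {"xyz": [-24.3, 9.3, -26], "delta_rot": [0, 0, 0], "grip": 1},
    {"xyz": [-24.3, 9.3, 0], "delta_rot": [0, 0, 0], "grip": 1},
    {"xyz": [-24.3, 9.3, 0], "delta_rot": [0, 0, 0], "grip": 1},
    {"xyz": [-24.3, 9.3, 0], "delta_rot": [0, 0, 0], "grip": 1},
    {"xyz": [-24.3, 9.3, 0], "delta_rot": [0, 0, 0], "grip": 1},
    {"xyz": [-24.2, 9.2, 0], "delta_rot": [0, 0, 0], "grip": 1},
    {"xyz": [0, 0, 0], "delta_rot": [0, 0, -7.4], "grip": 1},
    {"xyz": [0, 0, 0], "delta_rot": [0, 0, -7.4], "grip": 1},
    {"xyz": [0, 0, 0], "delta_rot": [0, 0, -7.4], "grip": 1},
    {"xyz": [0, 0, 0], "delta_rot": [0, 0, -7.4], "grip": 1},
    {"xyz": [0, 0, 0], "delta_rot": [0, 0, -7.4], "grip": 1},
    {"xyz": [0, 0, 0], "delta_rot": [0, 0, 0], "grip": 1},
    {"xyz": [0, 0, 0], "delta_rot": [0, 0, 0], "grip": 1}
  ]
}}

```text
time_s: 29.25
tool_pos: [0.5949, 0.0951, 0.1766]
eef_rot: [0.0, 0.588, 0.809, -0.0]
ft_force: [0.5, 0.5, -2.6]
opening: 0.494
grip_force: 61.5
```

Run:
```python
from h import *
s=r.read_state(); T=q2R(s["eef_rot"]).as_matrix();print(s["tool_pos"],s["joint_positions"],np.degrees(np.arctan2(T[1,0],T[0,0])),s["opening"],s["ft_force"])
print("move",T.T@(np.array([.5955,.0956,.1258])-s["tool_pos"]))
m=camera_model("wrist"); im=get_image("wrist"); cv2.imwrite("pics/c8.png",im[:,:,::-1])
print(proj(m,(.5955,.0956,.07)))
```

```text
[0.5949 0.0951 0.1766] [ 0.0372  0.4702 -0.0299  1.0706 -0.0001  1.2942] 107.98044340396824 0.49446026994793496 [ 0.5381  0.4999 -2.5649]
move [0.0003 0.0007 0.0508]
[319.0582 232.0314]
```

View pics/c8.png

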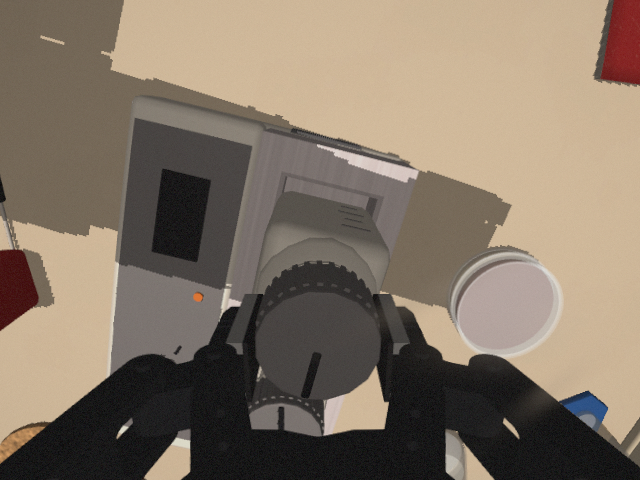

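The bottle hangs over the left well, top edge (280–390, 190–225), parallel to the well mouth at (283–380, 175–205). I lower it.

{"method": "move_arm", "body": {
  "moves": [
    {"xyz": [0, 0.7, 5], "delta_rot": [0, 0, 0], "grip": 1},
    {"xyz": [0, 0, 10], "delta_rot": [0, 0, 0], "grip": 1},
    {"xyz": [0, 0, 8], "delta_rot": [0, 0, 0], "grip": 1},
    {"xyz": [0, 0, 8], "delta_rot": [0, 0, 0], "grip": 1},
    {"xyz": [0, 0, 0], "delta_rot": [0, 0, 0], "grip": 1}
  ]
}}

```text
time_s: 29.8
tool_pos: [0.595, 0.0953, 0.1438]
eef_rot: [-0.001, 0.586, 0.81, -0.0]
ft_force: [1.8, -0.6, -3.0]
opening: 0.495
grip_force: 61.3
```

{"method": "move_arm", "body": {
  "moves": [
    {"xyz": [0, 0, 7], "delta_rot": [0, 0, 0], "grip": 1},
    {"xyz": [0, 0, 6], "delta_rot": [0, 0, 0], "grip": 1},
    {"xyz": [0, 0, 4], "delta_rot": [0, 0, 0], "grip": 1},
    {"xyz": [0, 0, 1.5], "delta_rot": [0, 0, 0], "grip": 1},
    {"xyz": [0, 0, 0], "delta_rot": [0, 0, 0], "grip": 1}
  ]
}}

```text
time_s: 30.3
tool_pos: [0.5955, 0.0954, 0.1267]
eef_rot: [-0.0, 0.586, 0.81, -0.0]
ft_force: [1.2, -0.8, -2.2]
opening: 0.499
grip_force: 61.4
```

{"method": "move_arm", "body": {
  "moves": [
    {"xyz": [0, 0, 1.5], "delta_rot": [0, 0, 0], "grip": 1},
    {"xyz": [0, 0, -0.1], "delta_rot": [0, 0, -8], "grip": 1},
    {"xyz": [0, 0, -0.1], "delta_rot": [0, 0, -8], "grip": 1},
    {"xyz": [0, 0, -0.1], "delta_rot": [0, 0, -8], "grip": 1},
    {"xyz": [0, 0, -0.1], "delta_rot": [0, 0, -8], "grip": 1},
    {"xyz": [0, 0, -0.1], "delta_rot": [0, 0, -8], "grip": 1},
    {"xyz": [0, 0, -0.1], "delta_rot": [0, 0, -8], "grip": 1},
    {"xyz": [0, 0, -0.1], "delta_rot": [0, 0, -8], "grip": 1},
    {"xyz": [0, 0, -0.1], "delta_rot": [0, 0, -8], "grip": 1},
    {"xyz": [0, 0, -0.1], "delta_rot": [0, 0, -8], "grip": 1},
    {"xyz": [0, 0, -0.1], "delta_rot": [0, 0, -8], "grip": 1},
    {"xyz": [0, 0, -0.1], "delta_rot": [0, 0, -8], "grip": 1}
  ]
}}

```text
time_s: 31.5
tool_pos: [0.5965, 0.0961, 0.1271]
eef_rot: [0.001, -0.144, 0.99, 0.001]
ft_force: [2.2, 2.9, 0.4]
opening: 0.496
grip_force: 61.6
```

```bash
python3 -c "
from h import *
s=r.read_state();print(s['moment'],s['ft_force'],s['tool_pos'],s['joint_positions'],s['grip_force'])"
```

```text
[ 0.8534 -0.2955 -0.2071] [2.1664 2.9425 0.4287] [0.5965 0.0961 0.1271] [ 0.0379  0.5098 -0.1018  0.957   0.0014 -0.2506] 61.57591223716736
```

{"method": "move_arm", "body": {
  "moves": [
    {"xyz": [0, 0, -0.1], "delta_rot": [0, 0, -8], "grip": 1},
    {"xyz": [0, 0, -0.1], "delta_rot": [0, 0, -8], "grip": 1},
    {"xyz": [0, 0, -0.1], "delta_rot": [0, 0, -8], "grip": 1},
    {"xyz": [0, 0, -0.1], "delta_rot": [0, 0, -8], "grip": 1},
    {"xyz": [0, 0, -0.1], "delta_rot": [0, 0, -8], "grip": 1},
    {"xyz": [0, 0, -0.1], "delta_rot": [0, 0, -8], "grip": 1},
    {"xyz": [0, 0, -0.1], "delta_rot": [0, 0, -8], "grip": 1},
    {"xyz": [0, 0, -0.1], "delta_rot": [0, 0, -8], "grip": 1},
    {"xyz": [0, 0, -0.1], "delta_rot": [0, 0, -8], "grip": 1},
    {"xyz": [0, 0, -0.1], "delta_rot": [0, 0, -8], "grip": 1},
    {"xyz": [0, 0, -0.1], "delta_rot": [0, 0, -8], "grip": 1},
    {"xyz": [0, 0, -0.1], "delta_rot": [0, 0, -8], "grip": 1},
    {"xyz": [0, 0, -0.1], "delta_rot": [0, 0, -8], "grip": 1},
    {"xyz": [0, 0, 0], "delta_rot": [0, 0, 0], "grip": 1}
  ]
}}

```text
time_s: 32.9
tool_pos: [0.5958, 0.0957, 0.1283]
eef_rot: [-0.0, 0.867, -0.498, 0.0]
ft_force: [-0.5, 0.3, 1.7]
opening: 0.495
grip_force: 62.0
```

```bash
python3 -c "
from h import *
s=r.read_state();print(s['moment'],s['ft_force'],s['tool_pos'],s['joint_positions'],s['grip_force'])"
```

```text
[0.0861 0.1336 0.0472] [-0.4521  0.297   1.7412] [0.5958 0.0957 0.1283] [ 0.0379  0.5085 -0.1006  0.9608  0.0004 -2.0623] 61.97542905807495
```

{"method": "move_arm", "body": {
  "moves": [
    {"xyz": [0, 0, 0], "delta_rot": [0, 0, 0], "grip": -0.3},
    {"xyz": [0, 0, 0], "delta_rot": [0, 0, 0], "grip": -1},
    {"xyz": [0, 0, 0], "delta_rot": [0, 0, 0], "grip": -1},
    {"xyz": [0, 0, 0], "delta_rot": [0, 0, 0], "grip": -1},
    {"xyz": [0, 0, -20], "delta_rot": [0, 0, 0], "grip": -1},
    {"xyz": [0, 0, -40], "delta_rot": [0, 0, 0], "grip": -1},
    {"xyz": [0, 0, -40], "delta_rot": [0, 0, 0], "grip": -1},
    {"xyz": [0, 0, -38], "delta_rot": [0, 0, 0], "grip": -1},
    {"xyz": [0, 0, 0], "delta_rot": [0, 0, 0], "grip": -1},
    {"xyz": [0, 0, 0], "delta_rot": [0, 0, 0], "grip": -1}
  ]
}}

```text
time_s: 33.9
tool_pos: [0.5961, 0.0953, 0.2663]
eef_rot: [-0.0, 0.867, -0.499, 0.001]
ft_force: [-0.9, 0.6, -0.8]
opening: 0.999
grip_force: 0.0
```

Run:
```python
from h import *
s=r.read_state(); m=camera_model("wrist"); im=get_image("wrist"); T=q2R(s["eef_rot"]).as_matrix();print(s["tool_pos"],np.degrees(np.arctan2(T[1,0],T[0,0])))
for p in((.5958,.0957,.155),(.6022,.0081,.155)):
    c=proj(m,p); print(c,cap(m,im,c,33,.155))
sc=get_image("scene"); sd=get_image("side")
cv2.imwrite("pics/w9.png",im[:,:,::-1])
f=lambda a,w,h:cv2.resize(a[:,:,::-1],(w,h),interpolation=cv2.INTER_CUBIC)
cv2.imwrite("pics/c9.png",np.vstack([np.hstack([f(im,400,300),f(sc[190:370,190:430],400,300)]),f(sd[130:355,120:420],400,300).repeat(1,0) if 0 else np.hstack([f(sd[130:355,200:500],400,300),f(im[100:400,60:460],400,300)])]))
print("dial px",proj(m,(.5086,-.0686,.07)))
```

```text
[0.5961 0.0953 0.2663] -59.83820407916463
[317.115 233.292] {'px': array([[316.2, 232.8],
       [310.3, 255.1]], dtype=float32), 'n': 109, 'inner': array([0.5965, 0.0957]), 'outer': array([0.592 , 0.1114]), 'len': np.float64(0.016286721901282847), 'ang': np.float64(106.04421062509347), 'c': array([0.5958, 0.0957])}
[380.0967 109.8368] {'px': array([[379.8, 109.2],
       [373.4, 131.8]], dtype=float32), 'n': 123, 'inner': array([0.6025, 0.0079]), 'outer': array([0.5987, 0.0213]), 'len': np.float64(0.013969020984199606), 'ang': np.float64(105.94469613776977), 'c': array([0.6022, 0.0081])}
dial px [510.3832  87.8144]
```

View pics/c9.png

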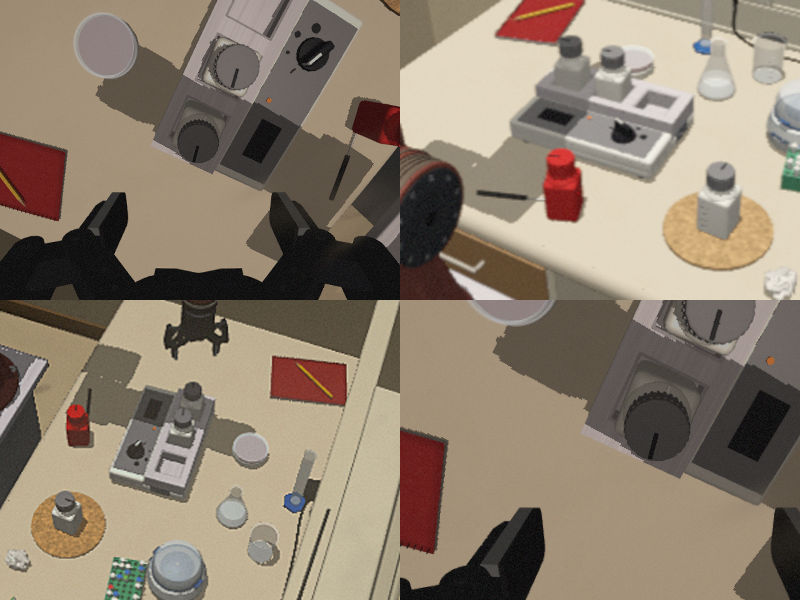

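Both fresh bottles stand in the left and mid wells with ridges at 106°, about 192° unscrewed. The finished bottle is upright on the mat, no third fresh bottle is present, and the bystanders are in place. Now the dial at (504,86) in the full wrist frame.

Run:
```python
from h import *
s=r.read_state(); m=camera_model("wrist"); T=q2R(s["eef_rot"]).as_matrix()
p=plane(m,(504,86),.079); print(p, "move",T.T@(np.array([p[0],p[1],.266])-s["tool_pos"]))
```

```text
[ 0.5159 -0.064   0.079 ] move [ 0.098   0.1483 -0.0015]
```

{"method": "move_arm", "body": {
  "moves": [
    {"xyz": [19.6, 29.6, 0], "delta_rot": [0, 0, 0], "grip": -1},
    {"xyz": [19.6, 29.6, 0], "delta_rot": [0, 0, 0], "grip": -1},
    {"xyz": [19.6, 29.6, 0], "delta_rot": [0, 0, 0], "grip": -1},
    {"xyz": [19.6, 29.6, 0], "delta_rot": [0, 0, 0], "grip": -1},
    {"xyz": [19.6, 29.6, 0], "delta_rot": [0, 0, 0], "grip": -1},
    {"xyz": [0, 0, 0], "delta_rot": [0, 0, 8.1], "grip": -1},
    {"xyz": [0, 0, 0], "delta_rot": [0, 0, 8.1], "grip": -1},
    {"xyz": [0, 0, 0], "delta_rot": [0, 0, 8.1], "grip": -1},
    {"xyz": [0, 0, 0], "delta_rot": [0, 0, 8.1], "grip": -1},
    {"xyz": [0, 0, 0], "delta_rot": [0, 0, 8.1], "grip": -1},
    {"xyz": [0, 0, 0], "delta_rot": [0, 0, 8.1], "grip": -1},
    {"xyz": [0, 0, 0], "delta_rot": [0, 0, 0], "grip": -1},
    {"xyz": [0, 0, 0], "delta_rot": [0, 0, 0], "grip": -1}
  ]
}}

```text
time_s: 35.35
tool_pos: [0.5165, -0.0637, 0.2649]
eef_rot: [-0.0, -0.587, 0.81, 0.001]
ft_force: [0.2, -0.6, 0.5]
opening: 1.002
grip_force: 0.0
```

Run:
```python
from h import *
s=r.read_state(); m=camera_model("wrist"); im=get_image("wrist"); T=q2R(s["eef_rot"]).as_matrix();print(s["tool_pos"],np.degrees(np.arctan2(T[1,0],T[0,0])),s["joint_positions"])
c=proj(m,(.512,-.066,.079)); print("proj",c)
np.save("w10.npy",m,allow_pickle=True); cv2.imwrite("pics/w10.png",im[:,:,::-1])
x,y=int(c[0])-80,int(c[1])-60; print(x,y)
cv2.imwrite("pics/c10.png",cv2.convertScaleAbs(cv2.resize(im[y:y+120,x:x+160,::-1],(800,600),interpolation=cv2.INTER_CUBIC),alpha=1.5,beta=20))
```

```text
[ 0.5165 -0.0637  0.2649] -108.16696781627596 [-0.2632  0.2669 -0.0971  1.2083 -0.     -1.5169]
proj [321.633  202.4031]
241 142
```

View pics/c10.png

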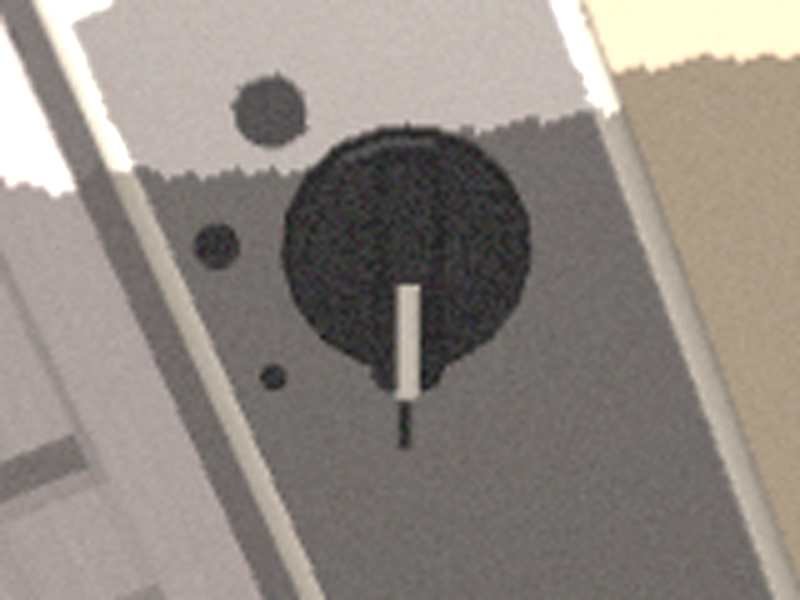

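The dial's skirt is centred at crop (406,246), full frame (322,191). The pointer is vertical in the image, so the gripper is already aligned with the bar.

Run:
```python
from h import *
s=r.read_state(); m=np.load("w10.npy",allow_pickle=True).item(); T=q2R(s["eef_rot"]).as_matrix()
p=plane(m,(322.2,191.2),.057); e=plane(m,(322.6,222),.079); b=plane(m,(322.6,199),.079); print(p,e,b,np.linalg.norm((p-e)[:2])); print("move",T.T@(np.array([p[0],p[1],.063])-s["tool_pos"]))
```

```text
[ 0.5097 -0.0707  0.057 ] [ 0.5165 -0.0495  0.079 ] [ 0.5103 -0.0685  0.079 ] 0.022295738035630824
move [0.0088 0.0042 0.2021]
```

{"method": "move_arm", "body": {
  "moves": [
    {"xyz": [8, 4, 30], "delta_rot": [0, 0, 0], "grip": 0.2},
    {"xyz": [0, 0, 40], "delta_rot": [0, 0, 0], "grip": 0.2},
    {"xyz": [0, 0, 40], "delta_rot": [0, 0, 0], "grip": 0.2},
    {"xyz": [0, 0, 40], "delta_rot": [0, 0, 0], "grip": 0.2},
    {"xyz": [0, 0, 30], "delta_rot": [0, 0, 0], "grip": 0.2},
    {"xyz": [0, 0, 16], "delta_rot": [0, 0, 0], "grip": 0.2},
    {"xyz": [0, 0, 0], "delta_rot": [0, 0, 0], "grip": 0.2},
    {"xyz": [0, 0, 0], "delta_rot": [0, 0, 0], "grip": 0.2}
  ]
}}

```text
time_s: 36.2
tool_pos: [0.5107, -0.0702, 0.07]
eef_rot: [-0.0, -0.586, 0.811, 0.0]
ft_force: [-0.1, 0.4, 1.1]
opening: 0.4
grip_force: 0.0
```

{"method": "move_arm", "body": {
  "moves": [
    {"xyz": [0, 0, 4], "delta_rot": [0, 0, 0], "grip": 0.2},
    {"xyz": [0, 0, 3], "delta_rot": [0, 0, 0], "grip": 0.2},
    {"xyz": [0, 0, 0], "delta_rot": [0, 0, 0], "grip": 1},
    {"xyz": [0, 0, 0], "delta_rot": [0, 0, 0], "grip": 1},
    {"xyz": [0, 0, 0], "delta_rot": [0, 0, 0], "grip": 1},
    {"xyz": [0, 0, 0], "delta_rot": [0, 0, 0], "grip": 1},
    {"xyz": [0, 0, 0], "delta_rot": [0, 0, 0], "grip": 1}
  ]
}}

```text
time_s: 36.9
tool_pos: [0.5102, -0.07, 0.0632]
eef_rot: [-0.0, -0.585, 0.811, 0.0]
ft_force: [-3.2, 1.7, 6.0]
opening: 0.126
grip_force: 59.2
```

{"method": "move_arm", "body": {
  "moves": [
    {"xyz": [0, 0, 0], "delta_rot": [0, 0, 8.2], "grip": 1},
    {"xyz": [0, 0, 0], "delta_rot": [0, 0, 8.2], "grip": 1},
    {"xyz": [0, 0, 0], "delta_rot": [0, 0, 8.2], "grip": 1},
    {"xyz": [0, 0, 0], "delta_rot": [0, 0, 8.2], "grip": 1},
    {"xyz": [0, 0, 0], "delta_rot": [0, 0, 8.2], "grip": 1},
    {"xyz": [0, 0, 0], "delta_rot": [0, 0, 8.2], "grip": 1},
    {"xyz": [0, 0, 0], "delta_rot": [0, 0, 8.2], "grip": 1},
    {"xyz": [0, 0, 0], "delta_rot": [0, 0, 8.2], "grip": 1},
    {"xyz": [0, 0, 0], "delta_rot": [0, 0, 8.2], "grip": 1},
    {"xyz": [0, 0, 0], "delta_rot": [0, 0, 8.2], "grip": 1},
    {"xyz": [0, 0, 0], "delta_rot": [0, 0, 8.2], "grip": 1},
    {"xyz": [0, 0, 0], "delta_rot": [0, 0, 0], "grip": 1},
    {"xyz": [0, 0, 0], "delta_rot": [0, 0, 0], "grip": 1}
  ]
}}

```text
time_s: 38.2
tool_pos: [0.5092, -0.0682, 0.0632]
eef_rot: [-0.001, 0.161, 0.987, 0.001]
ft_force: [-6.6, 8.7, 12.4]
opening: 0.126
grip_force: 60.0
```

{"method": "move_arm", "body": {
  "moves": [
    {"xyz": [0, 0, 0], "delta_rot": [0, 0, 0], "grip": 0.2},
    {"xyz": [0, 0, 0], "delta_rot": [0, 0, 0], "grip": 0.2},
    {"xyz": [0, 0, 0], "delta_rot": [0, 0, 0], "grip": 0.2},
    {"xyz": [0, 0, -20], "delta_rot": [0, 0, 0], "grip": 0.2},
    {"xyz": [0, 0, -40], "delta_rot": [0, 0, 0], "grip": 0.2},
    {"xyz": [0, 0, -40], "delta_rot": [0, 0, 0], "grip": 0.2},
    {"xyz": [0, 0, -40], "delta_rot": [0, 0, 0], "grip": 0.2},
    {"xyz": [0, 0, -40], "delta_rot": [0, 0, 0], "grip": -1},
    {"xyz": [0, 0, -20], "delta_rot": [0, 0, 0], "grip": -1},
    {"xyz": [0, 0, 0], "delta_rot": [0, 0, 0], "grip": -1},
    {"xyz": [0, 0, 0], "delta_rot": [0, 0, 0], "grip": -1}
  ]
}}

```text
time_s: 39.3
tool_pos: [0.5107, -0.0703, 0.2625]
eef_rot: [0.0, 0.162, 0.987, -0.0]
ft_force: [0.1, -0.2, -0.3]
opening: 0.999
grip_force: 0.0
```

Run:
```python
from h import *
s=r.read_state(); m=camera_model("wrist"); im=get_image("wrist"); T=q2R(s["eef_rot"]).as_matrix();print(s["tool_pos"],np.degrees(np.arctan2(T[1,0],T[0,0])))
sd=get_image("side")
f=lambda a,w,h:cv2.resize(a[:,:,::-1],(w,h),interpolation=cv2.INTER_CUBIC)
cv2.imwrite("pics/c11.png",np.hstack([f(im[90:340,160:480],400,312),f(sd[150:384,200:500],400,312)]))
```

```text
[ 0.5107 -0.0703  0.2625] 161.38631640388002
```

View pics/c11.png

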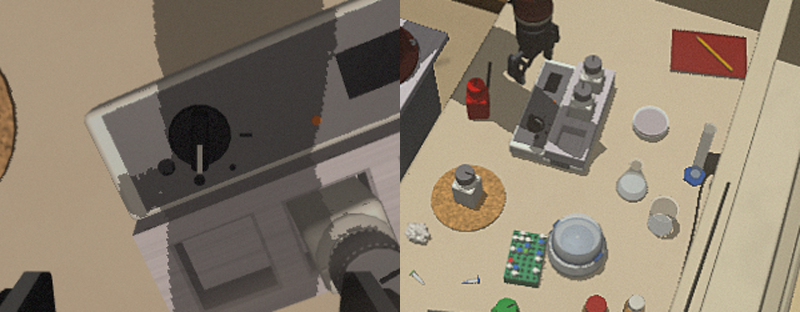

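The dial pointer is on the middle dot (200,180), and all three bottles stand where they should: two in the wells, one on the mat. The gripper is clear, so I hand in.

```bash
python3 -c "
from station import r
print(r.hand_in())"
```

```text
the job is handed in; nothing more can be done
None
```

I handed the job in after about 39 s of robot time: the finished bottle is capped tight on the mat, both fresh bottles are in wells with caps about 3.3 rad loose, and the dial is on the medium dot. The hand-in returned no verdict.

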